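# Lock a glued card disc into its jig with keeper plates

## Robot

A 6-joint arm with a two-finger parallel gripper is mounted at the origin on a cart in front of the work surface, level with it; the furniture and walls round the work are solid. World frame = base frame: x ahead of the robot, y to its left, z up, the work surface at z = 0. Lengths are in m, angles in rad, forces in N, time in s.
With the tool pointing down it reaches from about 0.375 to 0.925 m from the base axis. Payload 5.7 kg.
Tool frame: the origin (TCP) lies at the very end of the fingers, on their centre line; the grasp point (between the pads) lies 19 mm behind it; z points along the fingers, y is the line along which they close (so a half turn about z gives the same grasp; the last joint's range is limited). The gripper opens to 85 mm and grips with 20 to 120 N. Pads are 22 mm wide; open, the fingers measure 114 mm over their backs; the gripper's body (76 mm by 85 mm) begins 54 mm behind the grasp point. The pads swing forward as they close: fully open they stand 13 mm farther back than shut.
Start: joints at [-1.446, 0.359, 1.51, -0, 1.272, -0.115], TCP at [0.142, -0.583, 0.231] pointing down, gripper open.
Joint ranges: [-2.97, 2.97], [-1.01, 2.36], [0.21, 2.38], [-0.96, 4.11], [0.2, 2.71], [-2.98, 2.98]. Speed limits (rad/s): [2.39, 2.39, 3.14, 3.14, 3.14, 3.14].

## Interface

Orientations are given as [roll, pitch, yaw] about the fixed x, y, z axes, in that order (R = Rz(yaw) Ry(pitch) Rx(roll)).
In Python, from plant import bot gives the robot as it stands. The module is installed in compiled form; this text tells all that it offers.
- The arm moves only by the shell command python3 -m crank 'ROWS' [FORCE]. ROWS is a JSON object of lists of equal length, an entry for each row: "offset": the shift along the tool's x, y, z in mm, a list of three; "dr": the turn, a rotation vector about the tool's x, y, z in degrees, a list of three; "claw": the finger opening in mm, from 0 to 85.4. A call has 1 to 12 rows; each row is the pose to reach, as a shift and turn from the pose commanded when the call began, along the tool's axes at that moment; what a row does not reach only later rows make up. A row lasts 1/12 s, in which the tool goes at most 41.7 mm and 7.16 degrees, less where a joint would pass 70% of its speed; a pose out of reach is approached as far as the arm can. A call with a gripper value outside its range is refused whole. The fingers move at their own pace and stop on an object; FORCE is the grip in N (left out, the last holds). Time passes only in rows, so rows that repeat a pose let the fingers close. It gives the time, the measured TCP pose, the force and the opening at its end, in the units of the state.
- bot.observe(): the state, without advancing time (a new reading comes with each control period).
- bot.capture(name): name is "scene" or "top" or "wrist"; returns a dict with "frame" (420x560x3 uint8, red, green, blue), "mtx" (3x3 intrinsics, pixels), "dist" ([k1, k2, p1, p2, k3] as OpenCV has them; the pictures are not rectified), "camera_from_world" (4x4, takes a point from world to camera coordinates). Camera axes: x right, y down, z forward; pixel columns grow to the right and rows downward; lengths in m; the calibration is good to about 2 mm. A picture is of the moment at which its call begins. There is no depth.
- bot.job_done(): hands the job in, once; it reports no verdict.
Trained networks look in a picture, given as the dict that the camera call returned (one of the last four; its "shot" number tells which), for a name from the list of things; names that differ only in an ending like _2 or _b are one class to them, and where a whole thing is asked for, a point or a joint stands for the part that bears it (a point fixed in the world has none). Each returns a list of dicts, best first, with "conf" (0 to 1); they miss things now and then, are a little off and sometimes report something else, mostly with a low value. They report only what shows in the picture. A call takes as long as a camera call. They do not tell look-alikes from the thing itself.
- bot.boxes_of(picture, name): "location" ([x, y, z] in m, in world coordinates, good to about 4 mm: the middle of the surface that is visible of it).
- bot.cut_out(picture, name): "region" (420x560 bool, what is visible of it).
The state is a dict: "t": time; "joint_positions": joint angles; "qd": joint speeds; "effort": joint torques, N m; "position": TCP position; "orientation": TCP orientation; "wrist_force": force on the tool from outside, world axes, zero at the start; "wrist_torque": the same for the moment, N m; "finger_gap": finger opening in m.
Only numpy, scipy, OpenCV 4.12 (cv2) and the standard library are available. Lean on these libraries where they do the work, as an engineer would, in place of code of your own. Each camera call takes 0.05 s, during which the arm holds its last target. There are 200 camera calls.

## Task

Pull the two keeper plates with the oblong eye out of the clip strip one at a time and put one on each T-headed stud of the gluing jig: tilt the plate to get its eye past the long head, then lay it level, tail on the card disc and pointing to the disc's middle, so that it is caught under the head and cannot lift off. Leave the plate with the small round eye in the strip, let go of both keepers, and do not push the other things on the table about.

Things in the scene. Friction and masses are not known exactly. Their poses are not given: they have to be found in the camera images.
- keeper_1: Keeper. Brown wooden plate 99 x 32 x 4 mm, about 50 g, with an upright grip fin. Origin on its underside below the fin's middle; x along the plate to the eye end, z up. Plate x -24 to +75 mm; fin x +-12, y +-5, up to z 36 mm. OBLONG eye cut through: x 37 to 67 mm, 16 mm wide, leaving an 8 mm bar at the tip. Starts level in one of the strip's three bays.
- keeper_2: Keeper, same as keeper_1. Brown wooden plate 99 x 32 x 4 mm, about 50 g, with an upright grip fin. Origin on its underside below the fin's middle; x along the plate to the eye end, z up. Plate x -24 to +75 mm; fin x +-12, y +-5, up to z 36 mm. OBLONG eye cut through: x 37 to 67 mm, 16 mm wide, 8 mm bar at the tip. Starts in another bay.
- spare_plate: Spare plate, stays in the strip. Brown wooden plate 99 x 32 x 4 mm, about 50 g, with an upright grip fin. Origin on its underside below the fin's middle; x along the plate to the eye end, z up. Plate x -24 to +75 mm; fin x +-12, y +-5, up to z 36 mm. Its eye is a small ROUND hole, 12 mm across, at x 52 mm: no stud head passes it.
- keeper_1_eye (a point): Centre of keeper_1's eye (plate x 52 mm) at the underside; axes as the plate's. To get on: tilt the plate 25 to 35 degrees, eye end down, tail towards the disc; lower the tip bar just beyond the head's outer end, the rest of the plate still above the head; move inward till the bar is under the head near the stem; swing the tail down past the head's inner end.
- keeper_2_eye (a point): Centre of keeper_2's eye (plate x 52 mm) at the underside; axes as the plate's.
- stud_a (a point): T-headed steel stud at the jig's y = +95 mm. Point on its axis at the level of a seated plate's underside, 19 mm above the table; z up, x outward from the disc's middle, along the head. Stem 6 mm thick; head 36 mm long (x +-18), 10 mm wide, its underside 8 mm and top 12 mm above this point. A level eye cannot pass the head, which is longer than the eye.
- stud_b (a point): The same stud at the jig's y = -95 mm; point and axes likewise (x outward). On the disc side of each stud a rest at the level of this point spans x -16 to -2, y +-17 mm; the disc's rim, at the same level, begins at x -25 mm. At x over 0 the board lies 7 mm lower.
- jig: Gluing jig, fixed, left or right of the middle: plywood board 160 x 240 x 12 mm; origin at the centre of its underside, z up. On its middle a card disc 142 mm across, 7 mm thick, with two walnut half-shells 34 x 44 mm, 15 mm tall, glued on at x = +-46 mm. Studs at y = +-95 mm, heads along y, tops 31 mm above the table.
- strip: Clip strip, fixed: grey block 14 mm high, x -32 to +80, y +-100 mm, origin at the underside, z up. Bays at y -60, 0, +60 mm hold plates at x = 0 on its top, their x along its x. Two sprung steel lips, 40 mm long, snap over each plate's long edges beside the fin, 5 mm above its top. Pulled straight up the plate gives at 3 to 12 N and is clear after 12 mm.
- paint_jar: Bystander: white paint jar, 46 mm across and tall; origin at its underside.
- tea_light: Bystander: tea light, 39 mm across, 21 mm tall; origin at its underside.
- pine_cone: Bystander: pine cone, 65 mm across, 64 mm tall; origin at its underside.
- masking_tape: Bystander: roll of masking tape, 104 mm across, 25 mm tall; origin at its underside.
- stapler: Bystander: stapler, 114 x 32 x 37 mm; origin at its underside.
There are look-alikes about, which are no part of the job. Leave any green or pink look-alike of the keeper_1 alone. What is shaped like the spare_plate but red is not meant.

How it is judged:
On the way, in this order (a step that is already met when the one before it is completed fails the run):
1. one keeper lies level under a stud's head, released (((horizontal distance between keeper_1_eye and stud_a below 0.0135 m and z of keeper_1_eye in the frame of stud_a between -0.004 and 0.004 m and angle between keeper_1's own z axis and vertical below 0.07 rad and angle between the x axis of keeper_1 and the x axis of stud_a, either way round below 0.3 rad and x of keeper_1 in the frame of stud_a below -0.03 m and linear speed of keeper_1 below 0.02 m/s and contact force between the fingers and keeper_1 below 0.05 N) or (horizontal distance between keeper_1_eye and stud_b below 0.0135 m and z of keeper_1_eye in the frame of stud_b between -0.004 and 0.004 m and angle between keeper_1's own z axis and vertical below 0.07 rad and angle between the x axis of keeper_1 and the x axis of stud_b, either way round below 0.3 rad and x of keeper_1 in the frame of stud_b below -0.03 m and linear speed of keeper_1 below 0.02 m/s and contact force between the fingers and keeper_1 below 0.05 N) or (horizontal distance between keeper_2_eye and stud_a below 0.0135 m and z of keeper_2_eye in the frame of stud_a between -0.004 and 0.004 m and angle between keeper_2's own z axis and vertical below 0.07 rad and angle between the x axis of keeper_2 and the x axis of stud_a, either way round below 0.3 rad and x of keeper_2 in the frame of stud_a below -0.03 m and linear speed of keeper_2 below 0.02 m/s and contact force between the fingers and keeper_2 below 0.05 N) or (horizontal distance between keeper_2_eye and stud_b below 0.0135 m and z of keeper_2_eye in the frame of stud_b between -0.004 and 0.004 m and angle between keeper_2's own z axis and vertical below 0.07 rad and angle between the x axis of keeper_2 and the x axis of stud_b, either way round below 0.3 rad and x of keeper_2 in the frame of stud_b below -0.03 m and linear speed of keeper_2 below 0.02 m/s and contact force between the fingers and keeper_2 below 0.05 N))), for 0.2 s.
2. both keepers lie level, each under the head of its own stud, released ((((horizontal distance between keeper_1_eye and stud_a below 0.0135 m and z of keeper_1_eye in the frame of stud_a between -0.004 and 0.004 m and angle between keeper_1's own z axis and vertical below 0.07 rad and angle between the x axis of keeper_1 and the x axis of stud_a, either way round below 0.3 rad and x of keeper_1 in the frame of stud_a below -0.03 m and linear speed of keeper_1 below 0.02 m/s and contact force between the fingers and keeper_1 below 0.05 N) and (horizontal distance between keeper_2_eye and stud_b below 0.0135 m and z of keeper_2_eye in the frame of stud_b between -0.004 and 0.004 m and angle between keeper_2's own z axis and vertical below 0.07 rad and angle between the x axis of keeper_2 and the x axis of stud_b, either way round below 0.3 rad and x of keeper_2 in the frame of stud_b below -0.03 m and linear speed of keeper_2 below 0.02 m/s and contact force between the fingers and keeper_2 below 0.05 N)) or ((horizontal distance between keeper_1_eye and stud_b below 0.0135 m and z of keeper_1_eye in the frame of stud_b between -0.004 and 0.004 m and angle between keeper_1's own z axis and vertical below 0.07 rad and angle between the x axis of keeper_1 and the x axis of stud_b, either way round below 0.3 rad and x of keeper_1 in the frame of stud_b below -0.03 m and linear speed of keeper_1 below 0.02 m/s and contact force between the fingers and keeper_1 below 0.05 N) and (horizontal distance between keeper_2_eye and stud_a below 0.0135 m and z of keeper_2_eye in the frame of stud_a between -0.004 and 0.004 m and angle between keeper_2's own z axis and vertical below 0.07 rad and angle between the x axis of keeper_2 and the x axis of stud_a, either way round below 0.3 rad and x of keeper_2 in the frame of stud_a below -0.03 m and linear speed of keeper_2 below 0.02 m/s and contact force between the fingers and keeper_2 below 0.05 N)))), for 0.2 s.
At the end, for the whole second after the job is handed in: Each stud carries one keeper: eye centre within 13.5 mm of the stud's axis, underside within 4 mm of rest level, level within 4 deg, in line with the head within 17 deg, tail towards the disc, released and at rest. The spare plate is in its bay within 12 mm, level within 4 deg ((((horizontal distance between keeper_1_eye and stud_a below 0.0135 m and z of keeper_1_eye in the frame of stud_a between -0.004 and 0.004 m and angle between keeper_1's own z axis and vertical below 0.07 rad and angle between the x axis of keeper_1 and the x axis of stud_a, either way round below 0.3 rad and x of keeper_1 in the frame of stud_a below -0.03 m and linear speed of keeper_1 below 0.02 m/s and contact force between the fingers and keeper_1 below 0.05 N) and (horizontal distance between keeper_2_eye and stud_b below 0.0135 m and z of keeper_2_eye in the frame of stud_b between -0.004 and 0.004 m and angle between keeper_2's own z axis and vertical below 0.07 rad and angle between the x axis of keeper_2 and the x axis of stud_b, either way round below 0.3 rad and x of keeper_2 in the frame of stud_b below -0.03 m and linear speed of keeper_2 below 0.02 m/s and contact force between the fingers and keeper_2 below 0.05 N)) or ((horizontal distance between keeper_1_eye and stud_b below 0.0135 m and z of keeper_1_eye in the frame of stud_b between -0.004 and 0.004 m and angle between keeper_1's own z axis and vertical below 0.07 rad and angle between the x axis of keeper_1 and the x axis of stud_b, either way round below 0.3 rad and x of keeper_1 in the frame of stud_b below -0.03 m and linear speed of keeper_1 below 0.02 m/s and contact force between the fingers and keeper_1 below 0.05 N) and (horizontal distance between keeper_2_eye and stud_a below 0.0135 m and z of keeper_2_eye in the frame of stud_a between -0.004 and 0.004 m and angle between keeper_2's own z axis and vertical below 0.07 rad and angle between the x axis of keeper_2 and the x axis of stud_a, either way round below 0.3 rad and x of keeper_2 in the frame of stud_a below -0.03 m and linear speed of keeper_2 below 0.02 m/s and contact force between the fingers and keeper_2 below 0.05 N))) and distance of spare_plate from where it was at the start of the episode below 0.012 m and angle between spare_plate's own z axis and vertical below 0.07 rad); the robot touches nothing.
It fails at once if the spare plate was pulled out of the strip (distance of spare_plate from where it was at the start of the episode above 0.02 m).
It fails at once if a bystander (jar, tea light, cone, tape or stapler) was pushed more than 30 mm away (distance of any of paint_jar, tea_light, pine_cone, masking_tape, stapler from where it was at the start of the episode above 0.03 m).
It also fails if it takes over 67 s, if anything falls off the work surface, if the arm or the gripper's body presses on something with over 40 N, if the wrist force passes 120 N, or if a joint passes its speed limit or range.

## Working session

There is one attempt and no reset: what is moved stays moved. The work goes in short steps, Python scripts to look and compute and a shell command to move; the robot and the scene stay as the last step left them, time stands still between calls to the robot, and variables do not carry over. Pictures are saved under pics/ and viewed, on a budget of 10 in all, crops included, one or two more only if the job needs it, and the job is handed in when it is done.

```bash
mkdir -p pics
cat > h.py <<'E'
import numpy as np, cv2, sys
from plant import bot
from scipy.spatial.transform import Rotation as R
def proj(c,P):
    T=np.array(c["camera_from_world"]); r,_=cv2.Rodrigues(T[:3,:3])
    return cv2.projectPoints(np.array(P,float).reshape(-1,1,3),r,T[:3,3],np.array(c["mtx"],float),np.array(c["dist"],float))[0].reshape(-1,2)
def unproj(c,uv,z):
    T=np.array(c["camera_from_world"]); n=cv2.undistortPoints(np.array(uv,float).reshape(-1,1,2),np.array(c["mtx"],float),np.array(c["dist"],float)).reshape(-1,2)
    d=np.c_[n,np.ones(len(n))]@T[:3,:3]; o=-T[:3,:3].T@T[:3,3]
    return o+d*((z-o[2])/d[:,2])[:,None]
def save(c,name): cv2.imwrite("pics/"+name,c["frame"][:,:,::-1])
E
python3 - <<'E'
from h import *
a=bot.capture("top"); b=bot.capture("scene")
im=np.hstack([a["frame"]]); 
cv2.imwrite("pics/top0.png",cv2.resize(a["frame"],(800,600),interpolation=cv2.INTER_CUBIC)[:,:,::-1])
save(b,"scene0.png")
for n in ["keeper_1","spare_plate","keeper_1_eye","stud_a","jig","strip","paint_jar","tea_light","pine_cone","masking_tape","stapler"]:
    for c,k in((a,"top"),(b,"scene")):
        try: print(n,k,[(np.round(d["location"],3).tolist(),round(d["conf"],2)) for d in bot.boxes_of(c,n)])
        except Exception as e: print(n,k,e)
print(bot.observe())
E
```

```text
keeper_1 top [([0.597, 0.277, 0.016], 0.86), ([0.62, 0.157, 0.016], 0.82), ([0.454, 0.291, 0.005], 0.74), ([0.444, 0.14, 0.004], 0.72), ([0.318, -0.265, 0.035], 0.39)]
keeper_1 scene [([0.59, 0.28, 0.022], 0.75), ([0.449, 0.146, 0.006], 0.73), ([0.448, 0.298, 0.003], 0.68), ([0.648, 0.005, 0.015], 0.32)]
spare_plate top [([0.613, 0.214, 0.015], 0.87), ([0.364, 0.407, 0.005], 0.67)]
spare_plate scene [([0.603, 0.221, 0.015], 0.82), ([0.365, 0.413, 0.003], 0.77)]
keeper_1_eye top [([0.595, 0.279, 0.016], 0.9), ([0.455, 0.292, 0.004], 0.88), ([0.446, 0.138, 0.006], 0.62)]
keeper_1_eye scene [([0.45, 0.296, 0.0], 0.67), ([0.308, -0.266, 0.024], 0.6), ([0.587, 0.275, 0.019], 0.56), ([0.447, 0.138, 0.005], 0.51)]
stud_a top [([0.549, -0.179, 0.008], 0.94), ([0.318, -0.268, 0.034], 0.62)]
stud_a scene [([0.549, -0.159, 0.011], 0.67)]
jig top [([0.552, -0.176, 0.013], 0.68)]
jig scene [([0.549, -0.16, 0.015], 0.92), ([0.608, 0.162, 0.016], 0.68)]
strip top [([0.617, 0.214, 0.016], 0.76), ([0.764, 0.016, 0.023], 0.67), ([0.493, -0.001, 0.047], 0.25)]
strip scene []
paint_jar top [([0.493, -0.
[... 392 characters left out ...]
.609, 0.162, 0.016], 0.24)]
{'t': 1.2, 'joint_positions': array([-1.44611222e+00,  3.58777433e-01,  1.51041612e+00,  2.60012483e-05,
        1.27251411e+00, -1.15091101e-01]), 'qd': array([ 0.00038634, -0.0011943 , -0.00065925, -0.00024681,  0.0002523 ,
       -0.00127833]), 'effort': array([-2.28669996e-03, -5.27596200e+01, -2.79049999e+01, -2.55124314e-04,
        1.85369892e-03, -5.23469438e-06]), 'position': array([ 0.14249188, -0.58278948,  0.23127408]), 'orientation': array([-3.14148126e+00, -3.78955990e-05,  2.39767561e-01]), 'wrist_force': array([-0.49442815,  0.05964271,  0.31953732]), 'wrist_torque': array([ 0.02229508, -0.04049759,  0.00020851]), 'finger_gap': 0.08576800786722327}
```

View pics/top0.png

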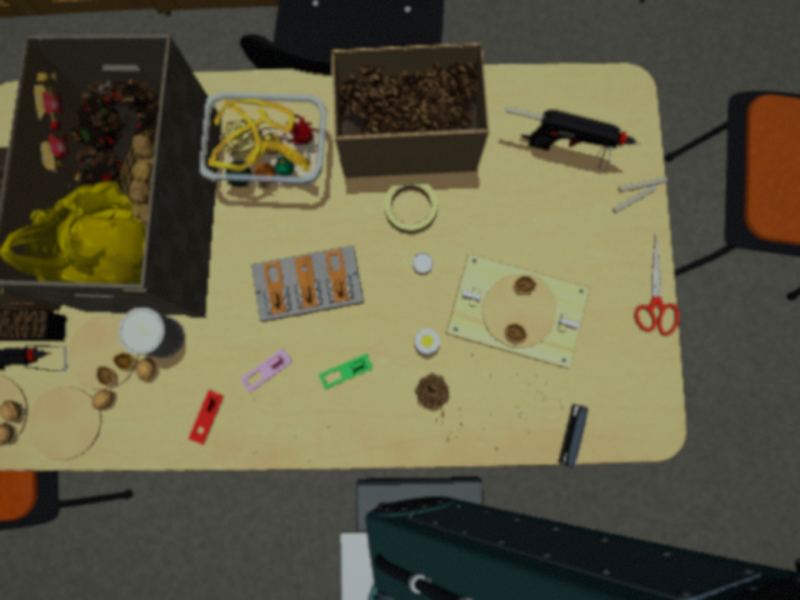

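View pics/scene0.png

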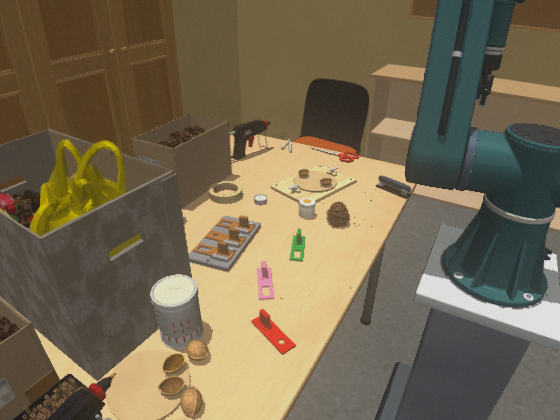

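```bash
cat >> h.py <<'E'
def go(p,rpy):
    "offset (mm) and rotvec (deg) in the tool axes from present pose to the world pose"
    s=bot.observe(); r0=R.from_euler("xyz",s["orientation"]); r1=R.from_euler("xyz",rpy)
    print("off",np.round(r0.inv().apply(np.array(p)-s["position"])*1e3,1),"dr",np.round((r0.inv()*r1).as_rotvec(degrees=True),2), "| t",round(s["t"],2))
E
python3 - <<'E'
from h import *
c=bot.capture("top")
s=np.array([[470,295],[568,322]])*0.7
print(unproj(c,s,.031)); print(unproj(c,np.array([[525,285],[515,333]])*.7,.03))
go([.50,-.17,.30],[np.pi,0,1.3])
T=np.array(bot.capture("wrist")["camera_from_world"]); print(T, -T[:3,:3].T@T[:3,3])
E
```

```text
[[ 0.58098824 -0.08820065  0.031     ]
 [ 0.52688532 -0.26820334  0.031     ]]
[[ 0.59814771 -0.19178359  0.03      ]
 [ 0.50848151 -0.16897953  0.03      ]]
off [ 445.3 -316.1  -68.7] dr [-1.000e-02 -0.000e+00 -6.074e+01] | t 1.25
[[ 0.23780269 -0.97131288 -0.00107911 -0.59901181]
 [-0.93498642 -0.22920974  0.27067193 -0.0342719 ]
 [-0.26315448 -0.06335756 -0.96267104  0.3783999 ]
 [ 0.          0.          0.          1.        ]] [ 0.20998049 -0.56570884  0.37290466]
```

```bash
python3 -c "
from h import *
go([.565,-.13,.30],[np.pi,0,1.3])"
python3 -m crank '{"offset":[[518,-338,-69],[518,-338,-69],[518,-338,-69],[518,-338,-69],[518,-338,-69],[518,-338,-69],[518,-338,-69],[518,-338,-69],[518,-338,-69],[518,-338,-69],[518,-338,-69],[518,-338,-69]],"dr":[[0,0,-61],[0,0,-61],[0,0,-61],[0,0,-61],[0,0,-61],[0,0,-61],[0,0,-61],[0,0,-61],[0,0,-61],[0,0,-61],[0,0,-61],[0,0,-61]],"claw":[30,30,30,30,30,30,30,30,30,30,30,30]}' 100
python3 -c "
from h import *
go([.565,-.13,.30],[np.pi,0,1.3])"
```

```text
off [ 517.9 -339.5  -68.7] dr [-0.000e+00 -1.000e-02 -6.075e+01] | t 1.3
t: 2.3
position: [0.4834, -0.2184, 0.2872]
orientation: [3.141, 0.0, 1.305]
wrist_force: [0.9, -0.4, -0.4]
finger_gap: 0.0302
off [106.8  55.5 -12.7] dr [0.03 0.01 0.26] | t 2.3
```

```bash
python3 -m crank '{"offset":[[107,56,-13],[107,56,-13],[107,56,-13],[107,56,-13],[107,56,-13]],"dr":[[0,0,0],[0,0,0],[0,0,0],[0,0,0],[0,0,0]],"claw":[30,30,30,30,30]}' 100
python3 - <<'E'
from h import *
c=bot.capture("wrist"); save(c,"w1.png"); print(c["mtx"],c["dist"])
m=bot.cut_out(c,"jig"); print([(d["conf"],d["region"].sum()) for d in m])
np.savez("w1.npz",**{k:np.array(c[k]) for k in("frame","mtx","dist","camera_from_world")})
E
```

```text
t: 2.72
position: [0.5656, -0.1301, 0.2998]
orientation: [3.141, 0.0, 1.308]
wrist_force: [0.3, -0.7, -0.3]
finger_gap: 0.0296
[[352.98916139   0.         282.47805891]
 [  0.         352.98916139 208.57539948]
 [  0.           0.           1.        ]] [-0.05828512  0.          0.          0.          0.        ]
[(0.57, np.int64(20921))]
```

View pics/w1.png

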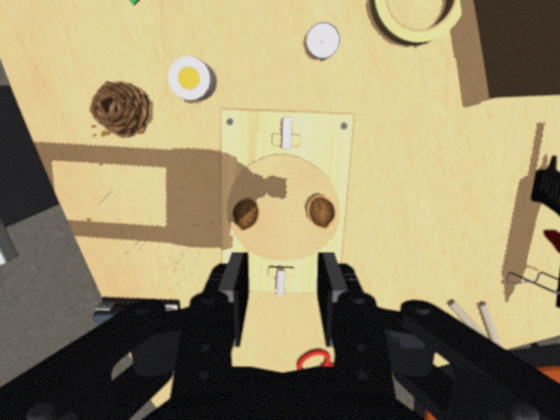

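Run:
```python
from h import *
c=dict(np.load("w1.npz")); f=c["frame"]; hsv=cv2.cvtColor(f,cv2.COLOR_RGB2HSV)
P=[]
for (x0,x1,y0,y1) in((272,302,108,160),(266,298,258,300)):
    s=hsv[y0:y1,x0:x1]; m=((s[:,:,1]<45)&(s[:,:,2]>150)).astype(np.uint8)
    n,l,st,ce=cv2.connectedComponentsWithStats(m); i=1+np.argmax(st[1:,4]); 
    yx=np.argwhere(l==i)[:,::-1]+[x0,y0]; print(st[i],ce[i]+[x0,y0]); (cc,wh,a)=cv2.minAreaRect(yx.astype(np.int32)); print(cc,wh,a)
    P.append(unproj(c,[cc],.031)[0])
P=np.array(P); print(P, np.linalg.norm(P[0]-P[1]), P.mean(0), np.arctan2(*(P[0]-P[1])[1::-1]))
print(unproj(c,[[220,109],[354,114],[230,121],[344,126]],.012))
# render model overlay
ctr=P.mean(0)[:2]; d=P[0]-P[1]; yaw=np.arctan2(d[1],d[0])-np.pi/2
J=lambda x,y,z: np.r_[ctr+R.from_euler("z",yaw).apply([x,y,0])[:2],z]
im=cv2.resize(f,None,fx=3,fy=3,interpolation=cv2.INTER_CUBIC)[:,:,::-1].copy()
def poly(pts,col):
    q=(proj(c,[J(*p) for p in pts])*3+1).astype(int); cv2.polylines(im,[q],True,col,1)
for s in(95,-95):
    poly([(-5,s-18,31),(5,s-18,31),(5,s+18,31),(-5,s+18,31)] and [(a/1e3,b/1e3,.031) for a,b in((-5,s-18),(5,s-18),(5,s+18),(-5,s+18))],(0,0,255))
poly([(a*.08,b*.12,.012) for a,b in((-1,-1),(1,-1),(1,1),(-1,1))],(255,0,0))
poly([(.071*np.cos(t),.071*np.sin(t),.019) for t in np.linspace(0,6.28,60)],(0,255,0))
cv2.imwrite("pics/w1o.png",cv2.resize(im[280:960,600:1120],(459,600)))
```

```text
[  9   9  12  33 304] [286.55592105 132.48355263]
(286.5, 133.0) (32.0, 11.0) 90.0
[ 10  12  10  26 206] [280.35436893 282.32038835]
(280.5, 282.5) (25.0, 9.0) 90.0
[[ 0.58203443 -0.08880405  0.031     ]
 [ 0.52628903 -0.26890387  0.031     ]] 0.18852981916991673 [ 0.55416173 -0.17885396  0.031     ] 1.2706240796549322
[[ 0.51348771 -0.04259639  0.012     ]
 [ 0.66477028 -0.0890895   0.012     ]
 [ 0.52081994 -0.05894109  0.012     ]
 [ 0.65024591 -0.09966854  0.012     ]]
```

View pics/w1o.png

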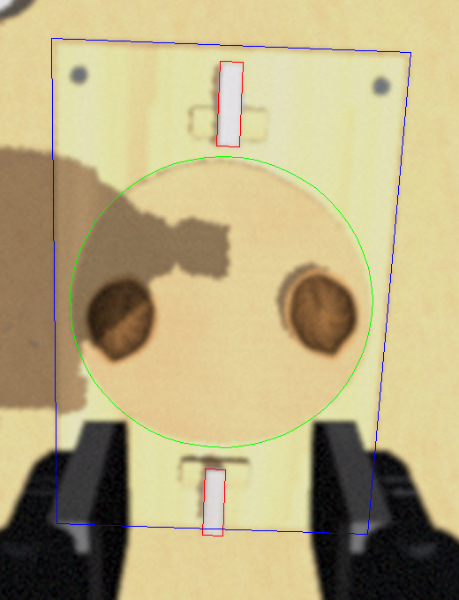

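```bash
python3 -c "
from h import *
go([.665,.226,.28],[np.pi,0,.19])"
```

```text
off [372.    3.6  19.2] dr [-4.000e-02  6.000e-02  6.387e+01] | t 2.82
```

```bash
python3 -m crank '{"offset":[[372,4,19],[372,4,19],[372,4,19],[372,4,19],[372,4,19],[372,4,19],[372,4,19],[372,4,19],[372,4,19],[372,4,19],[372,4,19],[372,4,19]],"dr":[[0,0,64],[0,0,64],[0,0,64],[0,0,64],[0,0,64],[0,0,64],[0,0,64],[0,0,64],[0,0,64],[0,0,64],[0,0,64],[0,0,64]],"claw":[30,30,30,30,30,30,30,30,30,30,30,30]}' 100
python3 - <<'E'
from h import *
c=bot.capture("wrist"); save(c,"w2.png"); print(bot.observe()["joint_positions"])
np.savez("w2.npz",**{k:np.array(c[k]) for k in("frame","mtx","dist","camera_from_world")})
for n in("keeper_1","spare_plate","strip"):
  print(n,[(np.round(d["location"],3).tolist(),round(d["conf"],2)) for d in bot.boxes_of(c,n)])
E
```

```text
t: 3.82
position: [0.6659, 0.2247, 0.2802]
orientation: [3.141, 0.001, 0.188]
wrist_force: [-0.1, -0.4, -0.0]
finger_gap: 0.03
[ 2.26655243e-01  4.75978537e-01  1.19850993e+00 -9.15819043e-04
  1.46836489e+00  1.61034681e+00]
keeper_1 [([0.625, 0.16, 0.018], 0.85), ([0.6, 0.278, 0.015], 0.84), ([0.448, 0.154, 0.008], 0.74)]
spare_plate [([0.622, 0.219, 0.019], 0.69), ([0.339, 0.407, 0.006], 0.49)]
strip [([0.619, 0.223, 0.011], 0.92)]
```

View pics/w2.png

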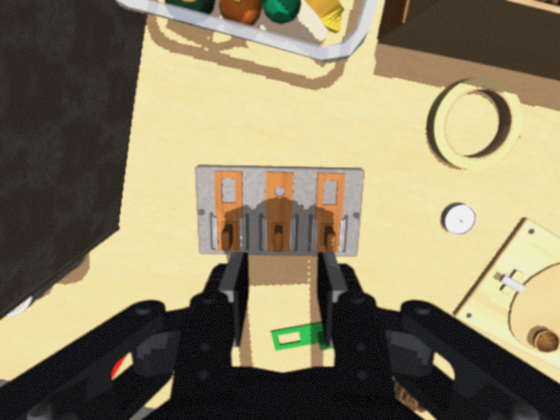

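Run:
```python
from h import *
c=dict(np.load("w2.npz")); f=c["frame"]; g=cv2.cvtColor(f,cv2.COLOR_RGB2GRAY)
q=np.array([[196,166],[363,168],[357,256],[198,254]],np.float32).reshape(-1,1,2)
q=cv2.cornerSubPix(g,q,(4,4),(-1,-1),(3,50,.01)).reshape(-1,2); print(q)
W=unproj(c,q,.014)[:,:2]
L=np.array([[.08,.1],[.08,-.1],[-.032,-.1],[-.032,.1]])
a=L-L.mean(0); b=W-W.mean(0); yaw=np.arctan2((a[:,0]*b[:,1]-a[:,1]*b[:,0]).sum(),(a*b).sum())
Rz=R.from_euler("z",yaw).as_matrix()[:2,:2]; o=W.mean(0)-Rz@L.mean(0); print("yaw",yaw,"o",o,"res",b-a@Rz.T)
S=lambda x,y,z: np.r_[o+Rz@[x,y],z]
for y in(-.06,0,.06): print(y,S(0,y,0))
im=cv2.resize(f,None,fx=4,fy=4,interpolation=cv2.INTER_CUBIC)[:,:,::-1].copy()
def poly(pts,col): cv2.polylines(im,[(proj(c,[S(*p) for p in pts])*4+1.5).astype(int)],True,col,1)
rect=lambda x0,x1,y0,y1,z:[(x0,y0,z),(x1,y0,z),(x1,y1,z),(x0,y1,z)]
poly(rect(-.032,.08,-.1,.1,.014),(255,0,0))
for y in(-.06,0,.06):
    poly(rect(-.024,.075,y-.016,y+.016,.018),(0,255,0)); poly(rect(.037,.067,y-.008,y+.008,.018),(0,255,0)); poly(rect(-.012,.012,y-.005,y+.005,.05),(0,0,255))
cv2.imwrite("pics/w2o.png",im[620:1060,760:1480])
```

```text
[[195.16493 165.86485]
 [362.88437 168.5097 ]
 [356.22363 256.11322]
 [199.09988 253.07983]]
yaw 0.17023064480809072 o [0.59174424 0.21681526] res [[-0.00081426 -0.00232447]
 [-0.00112172  0.00202348]
 [ 0.00045373  0.001759  ]
 [ 0.00148225 -0.00145801]]
-0.06 [0.60190882 0.15768252 0.        ]
0 [0.59174424 0.21681526 0.        ]
0.06 [0.58157966 0.27594801 0.        ]
```

View pics/w2o.png

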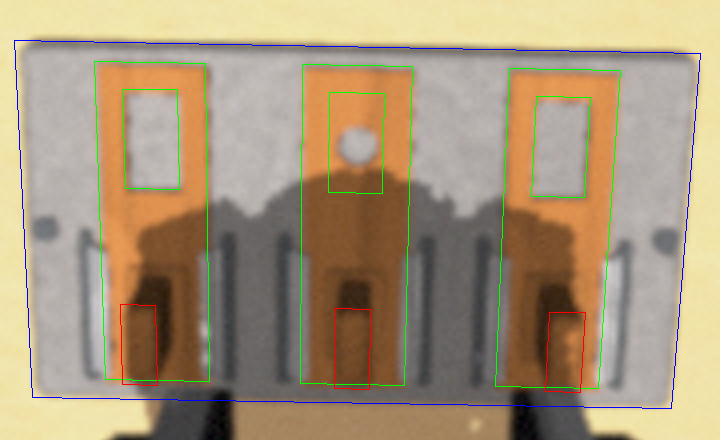

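```bash
python3 -c "
from h import *
go([.6015,.158,.09],[np.pi,0,.170]);go([.6015,.158,.027],[np.pi,0,.170])"
```

```text
off [-75.7  52.7 191.1] dr [0.02 0.01 0.9 ] | t 4.02
off [-75.7  52.7 254.1] dr [0.02 0.01 0.9 ] | t 4.02
```

```bash
python3 -m crank '{"offset":[[-76,53,100],[-76,53,140],[-76,53,170],[-76,53,190],[-76,53,190],[-76,53,210],[-76,53,230],[-76,53,245],[-76,53,254],[-76,53,254],[-76,53,254]],"dr":[[0,0,1],[0,0,1],[0,0,1],[0,0,1],[0,0,1],[0,0,1],[0,0,1],[0,0,1],[0,0,1],[0,0,1],[0,0,1]],"claw":[30,30,30,30,30,30,30,30,30,30,30]}' 100
python3 -c "
from h import *
print(bot.observe()['wrist_force']);go([.6015,.158,.027],[np.pi,0,.170])"
python3 -m crank '{"offset":[[0,0,0],[0,0,0],[0,0,0],[0,0,0],[0,0,0]],"dr":[[0,0,0],[0,0,0],[0,0,0],[0,0,0],[0,0,0]],"claw":[4,4,4,4,4]}' 100
```

```text
t: 4.93
position: [0.6016, 0.1593, 0.0272]
orientation: [-3.142, -0.0, 0.169]
wrist_force: [-0.4, 0.5, 0.6]
finger_gap: 0.0304
[-0.39038803  0.53341391  0.6263746 ]
off [-0.3  1.2  0.2] dr [-0.   -0.   -0.04] | t 4.93
t: 5.35
position: [0.6027, 0.1598, 0.0285]
orientation: [3.141, -0.003, 0.17]
wrist_force: [-0.7, -2.7, 6.0]
finger_gap: 0.0077
```

```bash
python3 -m crank '{"offset":[[0,0,-2],[0,0,-5],[0,0,-9],[0,0,-14],[0,0,-20],[0,0,-35],[0,0,-60],[0,0,-80],[0,0,-80]],"dr":[[0,0,0],[0,0,0],[0,0,0],[0,0,0],[0,0,0],[0,0,0],[0,0,0],[0,0,0],[0,0,0]],"claw":[4,4,4,4,4,4,4,4,4]}' 100
python3 - <<'E'
from h import *
c=bot.capture("wrist"); save(c,"w3.png")
np.savez("w3.npz",**{k:np.array(c[k]) for k in("frame","mtx","dist","camera_from_world")})
E
```

```text
t: 6.1
position: [0.6045, 0.1608, 0.1116]
orientation: [-3.141, -0.008, 0.17]
wrist_force: [0.4, -0.3, -0.5]
finger_gap: 0.0079
```

View pics/w3.png

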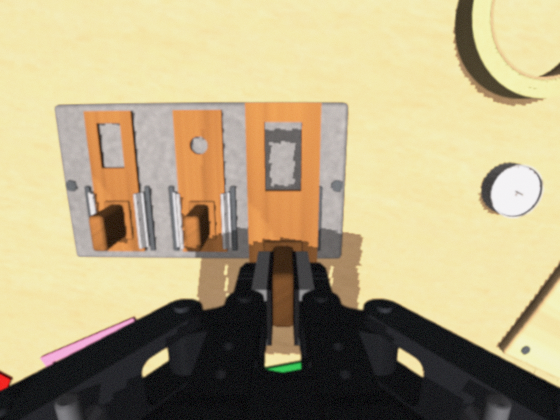

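```bash
cat >> h.py <<'E'
def fitplate(c,pts,Rt,tcp,x0=None,w=None):
    """plate pose in tool frame. pts: list of (plate xyz mm, pixel). tool frame flipped so plate z=-tool z"""
    from scipy.optimize import least_squares
    L=np.array([p for p,_ in pts],float)/1e3; px=np.array([q for _,q in pts],float)
    prior=np.array([0,0,14.5,0,0,0]) if x0 is None else np.array(x0,float)
    sig=np.array([4,3,2,4,4,4.])
    def tow(v):
        pl=R.from_euler("xyz",[180,0,0],degrees=True)*R.from_euler("xyz",v[3:],degrees=True)
        return tcp+Rt.apply(pl.apply(L)+v[:3]/1e3)
    f=lambda v: np.r_[(proj(c,tow(v))-px).ravel(),(v-prior)/sig]
    r=least_squares(f,prior); return r.x, np.abs(r.fun[:-6]).max()
E
python3 - <<'E'
from h import *
c=dict(np.load("w3.npz")); s=bot.observe()
g=cv2.cvtColor(c["frame"],cv2.COLOR_RGB2GRAY)
q=np.array([[247,102],[320,103],[265,122],[301,122],[301,190],[265,189]],np.float32)
q2=cv2.cornerSubPix(g,q.reshape(-1,1,2).copy(),(3,3),(-1,-1),(3,50,.01)).reshape(-1,2); print(q2)
P=[(75,16,4),(75,-16,4),(67,8,4),(67,-8,4),(37,-8,4),(37,8,4)]
Rt=R.from_euler("xyz",s["orientation"])
print("v",*fitplate(c,list(zip(P,q)),Rt,s["position"]));print(*fitplate(c,list(zip(P,q2)),Rt,s["position"]))
print(s["joint_positions"])
E
```

```text
[[247.      102.     ]
 [320.      103.     ]
 [264.4966  121.51834]
 [300.30157 122.71755]
 [300.46237 190.67882]
 [264.58963 190.73898]]
v [-1.55438799 -0.86934035 14.92991329 -0.45156947  3.03369461 -0.35171634] 0.6085418854300428
[-1.65685511 -1.19798649 14.20942766 -0.09423515  2.55914301 -0.49744582] 1.1428510147912618
[1.49236296e-01 5.15147875e-01 1.58522590e+00 5.83096953e-04
 1.03557948e+00 1.54961931e+00]
```

```bash
cat >> h.py <<'E'
JC=np.array([.55416,-.17885]); OUT=1.2706
def place(side,b,zb,th,v,y=0.,flip=False,do=True):
    """side +1 stud A, -1 stud B; bar inner-bottom edge (plate 67,0) at stud X=b, Z=zb (mm), tilt th deg, v=plate pose in tool"""
    u=side*np.array([np.cos(OUT),np.sin(OUT)]); st=np.r_[JC+.095*u,.019]
    yaw=np.arctan2(u[1],u[0]); F=R.from_euler("z",yaw)
    Rp=F*R.from_euler("y",th,degrees=True)
    o=st+F.apply([b/1e3,y/1e3,zb/1e3])-Rp.apply([.067,0,0])
    base=R.from_euler("xyz",[180,0,180 if flip else 0],degrees=True) # plate axes in tool axes
    pl=base*R.from_euler("xyz",v[3:],degrees=True)
    Rt=Rp*pl.inv(); tcp=o-Rt.apply(np.array(v[:3])/1e3)
    s=bot.observe(); r0=R.from_euler("xyz",s["orientation"])
    off=np.round(r0.inv().apply(tcp-s["position"])*1e3,1); dr=np.round((r0.inv()*Rt).as_rotvec(degrees=True),1)
    print(b,zb,th,"off",off.tolist(),"dr",dr.tolist(),"tcp",np.round(tcp,3))
E
python3 - <<'E'
from h import *
v=[-1.6,-1,14.5,0,2.8,-.4]
place(1,21,60,30,v)
E
```

```text
21 60 30 off [-75.2, 267.8, -15.5] dr [-14.7, -24.7, -62.3] tcp [ 0.575 -0.116  0.125]
```

```bash
python3 -m crank '{"offset":[[-5,20,-16],[-15,55,-16],[-25,90,-16],[-35,125,-16],[-44,155,-16],[-52,185,-16],[-60,215,-16],[-67,240,-16],[-75,260,-16],[-75,268,-15.5],[-75,268,-15.5],[-75,268,-15.5]],"dr":[[-1.4,-2.4,-6],[-2.8,-4.7,-12],[-4.2,-7.1,-18],[-5.7,-9.5,-24],[-7.1,-11.9,-30],[-8.5,-14.3,-36],[-9.9,-16.7,-42],[-11.3,-19,-48],[-12.7,-21.4,-54],[-14.7,-24.7,-62.3],[-14.7,-24.7,-62.3],[-14.7,-24.7,-62.3]],"claw":[4,4,4,4,4,4,4,4,4,4,4,4]}' 100
python3 - <<'E'
from h import *
c=bot.capture("wrist"); save(c,"w4.png")
v=[-1.6,-1,14.5,0,2.8,-.4]
place(1,21,60,30,v)
np.savez("w4.npz",**{k:np.array(c[k]) for k in("frame","mtx","dist","camera_from_world")})
E
```

```text
t: 7.15
position: [0.5717, -0.1159, 0.1209]
orientation: [-3.13, 0.476, 1.283]
wrist_force: [-0.2, -0.2, -0.4]
finger_gap: 0.0078
21 60 30 off [-1.1, 2.3, -3.1] dr [-0.3, 0.0, 0.1] tcp [ 0.575 -0.116  0.125]
```

View pics/w4.png

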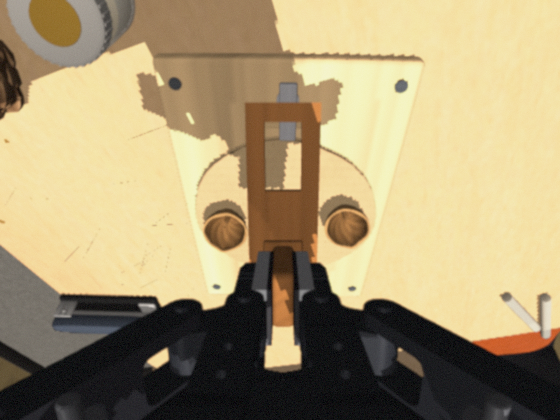

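Run:
```python
from h import *
c=dict(np.load("w4.npz")); s=bot.observe()
u=np.array([np.cos(OUT),np.sin(OUT)]); n=np.array([-u[1],u[0]]); st=JC+.095*u
h=lambda x,y,z: np.r_[st+u*x/1e3+n*y/1e3,(19+z)/1e3]
print("head outer end",proj(c,[h(18,5,12),h(18,-5,12),h(-18,5,12),h(-18,-5,12)]).round(1).tolist())
Rt=R.from_euler("xyz",s["orientation"])
q=[[247,103],[320,104],[265,122],[301,122],[301,190],[264,190]]
P=[(75,16,4),(75,-16,4),(67,8,4),(67,-8,4),(37,-8,4),(37,8,4)]
v,e=fitplate(c,list(zip(P,q)),Rt,s["position"]); print(v.round(2),e)
v=[-1.6,-1,14.5,0,2.8,-.4]
L=np.array(P)/1e3; pl=R.from_euler("xyz",[180,0,0],degrees=True)*R.from_euler("xyz",v[3:],degrees=True)
print(proj(c,s["position"]+Rt.apply(pl.apply(L)+np.array(v[:3])/1e3)).round(1).tolist())
cv2.imwrite("pics/w4c.png",cv2.resize(c["frame"][60:210,220:350],None,fx=4,fy=4,interpolation=cv2.INTER_CUBIC)[:,:,::-1])
```

```text
head outer end [[278.0, 84.1], [296.6, 84.3], [278.1, 141.2], [294.6, 141.4]]
[-2.26 -0.27 15.12  0.13  4.7  -0.41] 0.8074889002770078
[[244.0, 101.1], [319.3, 101.9], [262.8, 120.5], [300.1, 120.9], [298.8, 189.8], [262.9, 189.5]]
```

View pics/w4c.png

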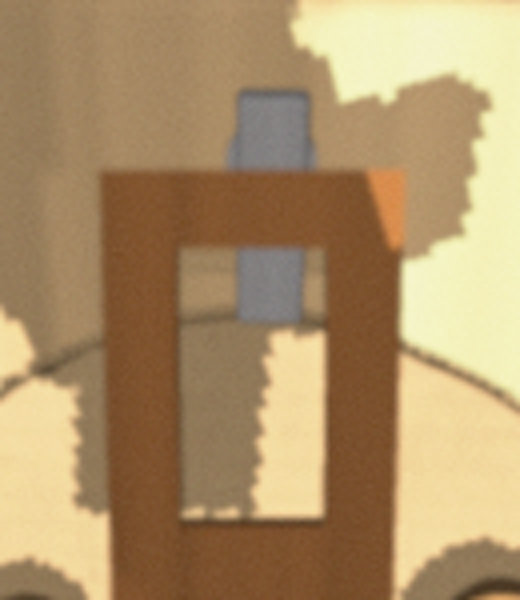

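```bash
cat > p.py <<'E'
from h import *
v=[-1.9,-.8,14.8,0,3.7,-.4]
for a in sys.argv[1:]: place(1,*map(float,a.split(",")),v)
s=bot.observe(); print(round(s["t"],2),s["wrist_force"].round(1))
E
python3 p.py 21,20,30
```

```text
21.0 20.0 30.0 off [17.3, 2.5, 32.1] dr [-0.3, 0.9, 0.1] tcp [ 0.574 -0.116  0.085]
7.2 [0.5 0.7 0.1]
```

```bash
python3 -m crank '{"offset":[[6,1,11],[12,2,22],[17.3,2.5,32.1],[17.3,2.5,32.1],[17.3,2.5,32.1]],"dr":[[0,0.5,0],[-0.3,0.9,0.1],[-0.3,0.9,0.1],[-0.3,0.9,0.1],[-0.3,0.9,0.1]],"claw":[4,4,4,4,4]}' 100
python3 p.py 21,20,30 20.5,1,30 5,1,30
```

```text
t: 7.62
position: [0.5747, -0.1167, 0.0852]
orientation: [-3.137, 0.461, 1.279]
wrist_force: [0.1, -1.1, -0.2]
finger_gap: 0.0079
21.0 20.0 30.0 off [0.8, -0.4, -0.1] dr [-0.0, 0.1, 0.0] tcp [ 0.574 -0.116  0.085]
20.5 1.0 30.0 off [8.8, -0.3, 17.1] dr [-0.0, 0.1, 0.0] tcp [ 0.574 -0.116  0.066]
5.0 1.0 30.0 off [-5.1, -0.4, 24.0] dr [-0.0, 0.1, 0.0] tcp [ 0.57  -0.131  0.066]
7.62 [ 0.1 -1.1 -0.2]
```

```bash
python3 -m crank '{"offset":[[2.5,-0.4,4],[4.5,-0.4,8],[7,-0.4,12.5],[9.4,-0.4,17],[9.4,-0.4,17],[9.4,-0.4,17]],"dr":[[0,0,0],[0,0,0],[0,0,0],[0,0,0],[0,0,0],[0,0,0]],"claw":[4,4,4,4,4,4]}' 100
python3 p.py 21,1,30 5,1,30
python3 -c "
from h import *
c=bot.capture('wrist');cv2.imwrite('pics/w5c.png',cv2.resize(c['frame'][60:210,200:370],None,fx=4,fy=4,interpolation=cv2.INTER_CUBIC)[:,:,::-1])"
```

```text
t: 8.12
position: [0.5746, -0.116, 0.066]
orientation: [-3.138, 0.461, 1.28]
wrist_force: [0.7, -0.2, -0.4]
finger_gap: 0.0076
21.0 1.0 30.0 off [0.1, -0.2, -0.0] dr [0.0, 0.1, 0.1] tcp [ 0.574 -0.116  0.066]
5.0 1.0 30.0 off [-14.2, -0.3, 7.1] dr [0.0, 0.1, 0.1] tcp [ 0.57  -0.131  0.066]
8.12 [ 0.7 -0.2 -0.4]
```

View pics/w5c.png

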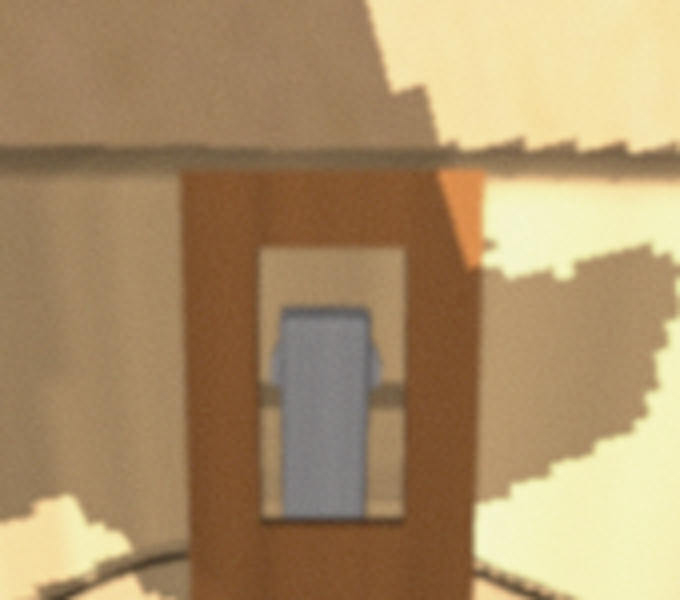

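```bash
python3 -m crank '{"offset":[[-3,-0.7,1.5],[-6,-0.8,3],[-9,-0.8,4.5],[-12,-0.8,6],[-14,-0.8,7],[-14,-0.8,7]],"dr":[[0,0,0],[0,0,0],[0,0,0],[0,0,0],[0,0,0],[0,0,0]],"claw":[4,4,4,4,4,4]}' 100
python3 p.py 5,1,25 5,1,20 5,.8,15 5,.7,10 5,.5,5 5,.5,2 5,.5,0
```

```text
t: 8.67
position: [0.5714, -0.1258, 0.0644]
orientation: [-3.142, 0.45, 1.277]
wrist_force: [4.7, 19.5, -6.6]
finger_gap: 0.0076
5.0 1.0 25.0 off [-7.1, -0.1, 6.7] dr [0.1, 4.5, -0.1] tcp [ 0.569 -0.135  0.061]
5.0 1.0 20.0 off [-8.1, -0.1, 12.5] dr [0.1, 9.5, -0.1] tcp [ 0.568 -0.138  0.057]
5.0 0.8 15.0 off [-8.4, -0.1, 18.6] dr [0.1, 14.5, -0.1] tcp [ 0.567 -0.141  0.051]
5.0 0.7 10.0 off [-8.3, -0.1, 24.6] dr [0.0, 19.5, -0.1] tcp [ 0.566 -0.143  0.046]
5.0 0.5 5.0 off [-7.7, -0.1, 30.7] dr [-0.0, 24.5, -0.1] tcp [ 0.565 -0.145  0.04 ]
5.0 0.5 2.0 off [-7.1, -0.1, 34.2] dr [-0.0, 27.5, -0.0] tcp [ 0.565 -0.146  0.037]
5.0 0.5 0.0 off [-6.6, -0.1, 36.5] dr [-0.0, 29.5, -0.0] tcp [ 0.565 -0.147  0.034]
8.67 [ 4.7 19.5 -6.6]
```

```bash
python3 -m crank '{"offset":[[-0.5,0,-1],[-0.9,0,-1.8],[-0.9,0,-1.8]],"dr":[[0,0,0],[0,0,0],[0,0,0]],"claw":[4,4,4]}' 100
python3 p.py 5,1,30
python3 - <<'E'
from h import *
c=bot.capture("wrist"); s=bot.observe()
np.savez("w6.npz",**{k:np.array(c[k]) for k in("frame","mtx","dist","camera_from_world")})
f=c["frame"]; hsv=cv2.cvtColor(f,cv2.COLOR_RGB2HSV)
m=((hsv[...,0]<14)&(hsv[...,1]>140)).astype(np.uint8)  # plate
for u in(255,283,311): print(u,"".join("#" if a else "." for a in m[85:215,u]))
for r in(112,150,180): print(r,"".join("#" if a else "." for a in m[r,235:335]))
g=((hsv[...,0]>95)&(hsv[...,0]<135)).astype(np.uint8)
for u in(275,283,290): print(u,"".join("#" if a else "." for a in g[85:215,u]))
E
```

```text
t: 8.92
position: [0.5713, -0.1253, 0.0652]
orientation: [-3.141, 0.449, 1.278]
wrist_force: [6.3, 18.3, -16.8]
finger_gap: 0.0077
5.0 1.0 30.0 off [-5.8, 0.2, 2.0] dr [0.1, -0.6, -0.0] tcp [ 0.57  -0.131  0.066]
8.92 [  6.3  18.3 -16.8]
255 ................#.#.#.#...#.....#####...#.##.###..#..#......###.#...#..#..#.#.#######.#..#..#..#.#.#.##...........#..##.#..#..###.
283 ......................#...#....#........................................................................####......##..#.##...###..
311 ...............#..##.#.....#.##....#.#....####..##..#.#.#...##.#.###...#..#.........#.#######...###.##.###.##..#.##..#.#.#.####...
112 ............#.#..##..#..#.#....##.#...#.#..##....#.#.......###........#..#.##....#..................
150 ..............##...#..###..............................................#..###.......#...............
180 ................###.#...##...#......................................#..#.###.##..#..................
275 ..................................................................................................................................
283 ..................................................................................................................................
290 ..................................................................................................................................
```

```bash
python3 -c "
from h import *
c=dict(np.load('w6.npz'));cv2.imwrite('pics/w6c.png',cv2.resize(c['frame'][60:210,200:370],None,fx=4,fy=4,interpolation=cv2.INTER_CUBIC)[:,:,::-1])"
```

```text
(no output)
```

View pics/w6c.png

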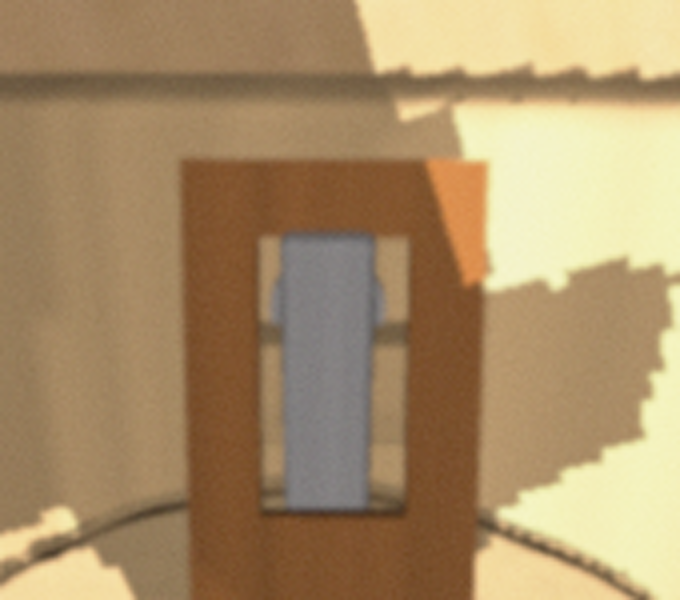

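Run:
```python
from h import *
P=[(75,16,4),(75,-16,4),(67,8,4),(67,-8,4),(37,-8,4),(37,8,4)]
c=dict(np.load("w6.npz")); s=bot.observe(); Rt=R.from_euler("xyz",s["orientation"])
for q in([[245.3,102.5],[321,102.5],[264.8,121.6],[301.5,121.6],[301.3,189.8],[265.3,189.8]],[[245.3,100],[321.8,100],[264.8,118.8],[302,118.8],[301.5,188],[265.5,188]]):
    v,e=fitplate(c,list(zip(P,q)),Rt,s["position"]); print(v.round(2),e)
```

```text
[-1.89  0.93 15.29  0.11  1.81  0.08] 0.30983968657221794
[-8.000e-01  9.900e-01  1.498e+01  1.000e-02  1.110e+00  1.000e-02] 0.37298296058810365
```

```bash
sed -i 's/^v=.*/v=[-0.2,-1.0,14.5,0,-0.7,-.4]/' p.py; python3 p.py 16,6,25 22.5,6,30 22.5,-0.5,30
```

```text
16.0 6.0 25.0 off [-0.1, 0.5, -1.2] dr [0.1, 0.0, -0.0] tcp [ 0.572 -0.125  0.066]
22.5 6.0 30.0 off [7.2, 0.5, -9.8] dr [0.2, -5.0, -0.0] tcp [ 0.575 -0.115  0.071]
22.5 -0.5 30.0 off [10.1, 0.6, -4.0] dr [0.2, -5.0, -0.0] tcp [ 0.575 -0.115  0.064]
8.97 [  6.4  18.8 -15.8]
```

```bash
python3 -m crank '{"offset":[[4,-0.3,-3],[8,-0.3,-6],[11,-0.3,-10],[13,-0.3,-12],[13,-0.3,-12]],"dr":[[0,0,0],[0,-1,0],[0,-3,0],[0,-5,0],[0,-5,0]],"claw":[4,4,4,4,4]}' 100
python3 p.py 22.5,6,30 22.5,-0.5,30
```

```text
t: 9.38
position: [0.5747, -0.1136, 0.0733]
orientation: [-3.139, 0.55, 1.281]
wrist_force: [0.1, 0.0, -0.7]
finger_gap: 0.008
22.5 6.0 30.0 off [0.1, 0.6, 2.8] dr [0.1, 0.8, 0.1] tcp [ 0.575 -0.115  0.071]
22.5 -0.5 30.0 off [3.5, 0.6, 8.3] dr [0.1, 0.8, 0.1] tcp [ 0.575 -0.115  0.064]
9.38 [ 0.1  0.  -0.7]
```

```bash
python3 -m crank '{"offset":[[1,-0.2,2.5],[2,-0.2,5],[3.5,-0.2,8.3],[3.5,-0.2,8.3],[3.5,-0.2,8.3]],"dr":[[0,0.8,0],[0,0.8,0],[0,0.8,0],[0,0.8,0],[0,0.8,0]],"claw":[4,4,4,4,4]}' 100
python3 p.py 22.5,-0.5,30 14,-0.5,30 5,0,30
python3 -c "
from h import *
c=bot.capture('wrist');np.savez('w7.npz',**{k:np.array(c[k]) for k in('frame','mtx','dist','camera_from_world')})
f=c['frame'].astype(int); 
for u in (274,282,290): print(u,[(r,*f[r,u]) for r in range(108,165,3)])"
```

```text
t: 9.8
position: [0.5732, -0.1163, 0.0642]
orientation: [-3.138, 0.534, 1.279]
wrist_force: [0.1, -0.0, -1.0]
finger_gap: 0.0077
22.5 -0.5 30.0 off [1.3, 1.3, -0.9] dr [0.0, -0.1, 0.0] tcp [ 0.575 -0.115  0.064]
14.0 -0.5 30.0 off [-6.0, 1.3, 3.4] dr [0.0, -0.1, 0.0] tcp [ 0.572 -0.123  0.064]
5.0 0.0 30.0 off [-14.0, 1.2, 7.5] dr [0.0, -0.1, 0.0] tcp [ 0.57  -0.132  0.065]
9.8 [ 0.1 -0.  -1. ]
274 [(108, np.int64(135), np.int64(88), np.int64(49)), (111, np.int64(132), np.int64(86), np.int64(47)), (114, np.int64(132), np.int64(84), np.int64(47)), (117, np.int64(135), np.int64(85), np.int64(49)), (120, np.int64(153), np.int64(119), np.int64(81)), (123, np.int64(167), np.int64(139), np.int64(100)), (126, np.int64(168), np.int64(139), np.int64(101)), (129, np.int64(164), np.int64(136), np.int64(99)), (132, np.int64(166), np.int64(137), np.int64(102)), (135, np.int64(152), np.int64(125), np.int64(96)), (138, np.int64(102), np.int64(100), np.int64(100)), (141, np.int64(134), np.int64(130), np.int64(131)), (144, np.int64(127), np.int64(125), np.int64(125)), (147, np.int64(124), np.int64(12
[... 1536 characters left out ...]
np.int64(137), np.int64(102)), (126, np.int64(159), np.int64(132), np.int64(96)), (129, np.int64(159), np.int64(131), np.int64(98)), (132, np.int64(159), np.int64(131), np.int64(94)), (135, np.int64(148), np.int64(123), np.int64(94)), (138, np.int64(102), np.int64(99), np.int64(99)), (141, np.int64(134), np.int64(131), np.int64(130)), (144, np.int64(127), np.int64(124), np.int64(122)), (147, np.int64(128), np.int64(123), np.int64(124)), (150, np.int64(129), np.int64(125), np.int64(125)), (153, np.int64(129), np.int64(126), np.int64(125)), (156, np.int64(128), np.int64(123), np.int64(122)), (159, np.int64(125), np.int64(124), np.int64(125)), (162, np.int64(125), np.int64(123), np.int64(125))]
```

```bash
cat > lk.py <<'E'
from h import *
# per row: runs of g=grey head, b=brown dark plate, .=other
def look(rows,u0=240,u1=328):
    f=bot.capture("wrist")["frame"].astype(int)
    sp=f.max(2)-f.min(2); g=sp<16; b=(f[...,2]*2.3<f[...,0])
    for r in rows: print(r,"".join("g" if g[r,u] else "b" if b[r,u] else "." for u in range(u0,u1)))
look(map(int,sys.argv[1:]))
E
python3 lk.py 110 155
python3 -m crank '{"offset":[[-2,-0.3,1],[-4.5,-0.3,2.5],[-7,-0.3,4],[-7,-0.3,4],[-7,-0.3,4]],"dr":[[0,0,0],[0,0,0],[0,0,0],[0,0,0],[0,0,0]],"claw":[4,4,4,4,4]}' 100
python3 lk.py 100 105 110 112 114 116 118 120 122 124 126 128 155
python3 p.py 5,0,30
```

```text
110 ......bbbbbbbbbbbbbbbbbbbbbbbbbbbbbbbbbbbbbbbbbbbbbbbbbbbbbbbbbbbbbbbbbbbbbbbbbbb.......
155 .......bbbbbbbbbbbbbbbbbb.......ggggggggggggggggggggggg.......bbbbbbbbbbbbbbbbbb........
t: 10.32
position: [0.5709, -0.1235, 0.0645]
orientation: [-3.138, 0.534, 1.279]
wrist_force: [0.1, 0.2, -0.9]
finger_gap: 0.0078
100 ........................................................................................
105 ......bbbbbbbbbbbbbbbbbbbbbbbbbbbbbbbbbbbbbbbbbbbbbbbbbbbbbbbbbbbbbbbbbbbbbbbbbbb.......
110 ......bbbbbbbbbbbbbbbbbbbbbbbbbbbbbbbbbbbbbbbbbbbbbbbbbbbbbbbbbbbbbbbbbbbbbbbbbbb.......
112 ......bbbbbbbbbbbbbbbbbbbbbbbbbbbbbbbbbbbbbbbbbbbbbbbbbbbbbbbbbbbbbbbbbbbbbbbbbbb.......
114 ......bbbbbbbbbbbbbbbbbbbbbbbbbbbbbbbbbbbbbbbbbbbbbbbbbbbbbbbbbbbbbbbbbbbbbbbbbbb.......
116 ......bbbbbbbbbbbbbbbbbbbbbbbbbbbbbbbbbbbbbbbbbbbbbbbbbbbbbbbbbbbbbbbbbbbbbbbbbbb.......
118 ......bbbbbbbbbbbbbbbbbbbbbbbbbbbbbbbbbbbbbbbbbbbbbbbbbbbbbbbbbbbbbbbbbbbbbbbbbbb.......
120 ......bbbbbbbbbbbbbbbbbb.......................................bbbbbbbbbbbbbbbbbb.......
122 ......bbbbbbbbbbbbbbbbbb.........ggggggggggggggggggggggg.......bbbbbbbbbbbbbbbbbb.......
124 ......bbbbbbbbbbbbbbbbbb.........ggggggggggggggggggggggg.......bbbbbbbbbbbbbbbbbb.......
126 ......bbbbbbbbbbbbbbbbbb.........ggggggggggggggggggggggg.......bbbbbbbbbbbbbbbbbb.......
128 ......bbbbbbbbbbbbbbbbbb........gggggggggggggggggggggggg.......bbbbbbbbbbbbbbbbb........
155 .......bbbbbbbbbbbbbbbbb.........gggggggggggggggggggggg.......bbbbbbbbbbbbbbbbb.........
5.0 0.0 30.0 off [-7.4, 1.2, 4.0] dr [0.1, -0.1, 0.0] tcp [ 0.57  -0.132  0.065]
10.37 [0.2 0.9 0.2]
```

```bash
python3 -m crank '{"offset":[[-1.5,0.2,0.9],[-3,0.2,1.8],[-3,0.2,1.8]],"dr":[[0,0,0],[0,0,0],[0,0,0]],"claw":[4,4,4]}' 100
python3 lk.py 106 110 112 114 116 118 120 122
python3 p.py 5,0,30
```

```text
t: 10.62
position: [0.5701, -0.1269, 0.0645]
orientation: [-3.138, 0.534, 1.28]
wrist_force: [0.8, 0.6, -0.3]
finger_gap: 0.0078
106 ......bbbbbbbbbbbbbbbbbbbbbbbbbbbbbbbbbbbbbbbbbbbbbbbbbbbbbbbbbbbbbbbbbbbbbbbbbbb.......
110 ......bbbbbbbbbbbbbbbbbbbbbbbbbbbbbbbbbbbbbbbbbbbbbbbbbbbbbbbbbbbbbbbbbbbbbbbbbbb.......
112 ......bbbbbbbbbbbbbbbbbbbbbbbbbb........................bbbbbbbbbbbbbbbbbbbbbbbbb.......
114 ......bbbbbbbbbbbbbbbbbbbbbbbbb..gggggggggggggggggggggg..bbbbbbbbbbbbbbbbbbbbbbbb.......
116 ......bbbbbbbbbbbbbbbbbbbbbbbbb.gggggggggggggggggggggggg.bbbbbbbbbbbbbbbbbbbbbbbb.......
118 ......bbbbbbbbbbbbbbbbbbbbbbbb..gggggggggggggggggggggggg.bbbbbbbbbbbbbbbbbbbbbbbb.......
120 ......bbbbbbbbbbbbbbbbbb........gggggggggggggggggggggggg.......bbbbbbbbbbbbbbbbbb.......
122 ......bbbbbbbbbbbbbbbbbb.......ggggggggggggggggggggggggg.......bbbbbbbbbbbbbbbbbb.......
5.0 0.0 30.0 off [-4.4, 1.1, 2.2] dr [0.1, -0.1, 0.0] tcp [ 0.57  -0.132  0.065]
10.67 [-0.3  0.   0.1]
```

```bash
python3 -m crank '{"offset":[[-1.5,0.1,0.8],[-3,0.1,1.5],[-4.4,0.1,2.2],[-4.4,0.1,2.2]],"dr":[[0,0,0],[0,0,0],[0,0,0],[0,0,0]],"claw":[4,4,4,4]}' 100
python3 p.py 5,0,30 5,0.3,25 5,.5,20 5,.5,15 5,.5,10 5,.5,5 5,.5,2 5,.5,0
```

```text
t: 11.0
position: [0.5688, -0.1317, 0.0649]
orientation: [-3.138, 0.534, 1.28]
wrist_force: [0.4, 0.2, -0.6]
finger_gap: 0.0075
5.0 0.0 30.0 off [0.2, 1.0, -0.1] dr [0.1, -0.1, 0.0] tcp [ 0.57  -0.132  0.065]
5.0 0.3 25.0 off [-0.9, 1.0, 5.5] dr [0.0, 4.9, 0.0] tcp [ 0.569 -0.135  0.061]
5.0 0.5 20.0 off [-1.4, 1.0, 11.3] dr [-0.0, 9.9, 0.1] tcp [ 0.568 -0.139  0.056]
5.0 0.5 15.0 off [-1.4, 0.9, 17.2] dr [-0.0, 14.9, 0.1] tcp [ 0.567 -0.142  0.051]
5.0 0.5 10.0 off [-0.8, 0.9, 23.2] dr [-0.1, 19.9, 0.1] tcp [ 0.566 -0.144  0.045]
5.0 0.5 5.0 off [0.4, 0.9, 29.0] dr [-0.1, 24.9, 0.1] tcp [ 0.565 -0.146  0.04 ]
5.0 0.5 2.0 off [1.3, 0.9, 32.4] dr [-0.1, 27.9, 0.1] tcp [ 0.565 -0.147  0.036]
5.0 0.5 0.0 off [2.0, 1.0, 34.7] dr [-0.2, 29.9, 0.1] tcp [ 0.565 -0.147  0.034]
11.0 [ 0.4  0.2 -0.6]
```

Swing down to 15° first, check force.

```bash
python3 -m crank '{"offset":[[-0.5,0,2.8],[-0.9,0,5.5],[-1.2,0,8.4],[-1.4,0,11.3],[-1.4,0,14.2],[-1.4,0,17.2],[-1.4,0,17.2]],"dr":[[0,2.5,0],[0,5,0],[0,7.5,0],[0,10,0],[0,12.5,0],[0,15,0],[0,15,0]],"claw":[4,4,4,4,4,4,4]}' 100
python3 p.py 5,.5,15 5,.5,10 5,.5,5 5,.5,2 5,.5,0
```

```text
t: 11.58
position: [0.5655, -0.1424, 0.051]
orientation: [-3.139, 0.271, 1.277]
wrist_force: [-0.0, -0.6, -0.6]
finger_gap: 0.008
5.0 0.5 15.0 off [1.2, 1.0, -0.1] dr [-0.1, -0.2, -0.1] tcp [ 0.567 -0.142  0.051]
5.0 0.5 10.0 off [0.3, 1.0, 5.8] dr [-0.1, 4.8, -0.1] tcp [ 0.566 -0.144  0.045]
5.0 0.5 5.0 off [-0.2, 1.0, 11.7] dr [-0.1, 9.8, -0.1] tcp [ 0.565 -0.146  0.04 ]
5.0 0.5 2.0 off [-0.2, 1.0, 15.3] dr [-0.1, 12.8, -0.1] tcp [ 0.565 -0.147  0.036]
5.0 0.5 0.0 off [-0.1, 1.0, 17.7] dr [-0.2, 14.8, -0.1] tcp [ 0.565 -0.147  0.034]
11.58 [-0.  -0.6 -0.6]
```

```bash
python3 -m crank '{"offset":[[0.8,0,2.8],[0.3,0,5.8],[0,0,8.7],[-0.2,0,11.7],[-0.2,0,14],[-0.2,0,16],[-0.2,0,17.2],[-0.2,0,17.2]],"dr":[[0,2.4,0],[0,4.8,0],[0,7.3,0],[0,9.8,0],[0,11.7,0],[0,13.4,0],[0,14.5,0],[0,14.5,0]],"claw":[4,4,4,4,4,4,4,4]}' 100
python3 p.py 5,.5,0 12,.5,0
python3 lk.py 100 110 120 130 140 150 160 170 180
```

```text
t: 12.25
position: [0.5641, -0.146, 0.0339]
orientation: [-3.138, 0.02, 1.277]
wrist_force: [0.1, -0.2, -1.4]
finger_gap: 0.0077
5.0 0.5 0.0 off [-0.9, 1.2, -0.0] dr [-0.2, 0.4, -0.0] tcp [ 0.565 -0.147  0.034]
12.0 0.5 0.0 off [6.1, 1.2, -0.2] dr [-0.2, 0.4, -0.0] tcp [ 0.567 -0.141  0.034]
12.25 [ 0.1 -0.2 -1.4]
100 ................................gggggggggggggggggggggggg................................
110 .....bbbbbbbbbbbbbbbbbbbbbbbbb..gggggggggggggggggggggggg..bbbbbbbbbbbbbbbbbbbbbbb.......
120 ......bbbbbbbbbbbbbbbbbbb.......gggggggggggggggggggggggg......bbbbbbbbbbbbbbbbbb........
130 ......bbbbbbbbbbbbbbbbbb.....gggggggggggggggggggggggggggggg...bbbbbbbbbbbbbbbbbb........
140 ......bbbbbbbbbbbbbbbbbb........ggggggggggggggggggggggg.......bbbbbbbbbbbbbbbbbb........
150 .......bbbbbbbbbbbbbbbbb........ggggggggggggggggggggggg.......bbbbbbbbbbbbbbbbbb........
160 .......bbbbbbbbbbbbbbbbb........ggggggggggggggggggggggg.......bbbbbbbbbbbbbbbbbb........
170 .......bbbbbbbbbbbbbbbbbb.......ggggggggggggggggggggggg.......bbbbbbbbbbbbbbbbb.........
180 .......bbbbbbbbbbbbbbbbb......................................bbbbbbbbbbbbbbbbb.........
```

```bash
python3 -m crank '{"offset":[[2,0,0],[4,0,0],[6,0,0.3],[6,0,0.3],[6,0,0.3],[6,0,0.3],[6,0,0.3],[6,0,-20],[6,0,-50],[6,0,-80],[6,0,-115],[6,0,-115]],"dr":[[0,0,0],[0,0,0],[0,0.5,0],[0,0.5,0],[0,0.5,0],[0,0.5,0],[0,0.5,0],[0,0.5,0],[0,0.5,0],[0,0.5,0],[0,0.5,0],[0,0.5,0]],"claw":[4,4,4,28,28,28,28,28,28,28,28,28]}' 100
python3 -c "
from h import *
c=bot.capture('wrist');np.savez('w8.npz',**{k:np.array(c[k]) for k in('frame','mtx','dist','camera_from_world')})
cv2.imwrite('pics/w8.png',c['frame'][:,:,::-1])"
```

```text
t: 13.3
position: [0.5715, -0.1392, 0.1557]
orientation: [3.133, 0.011, 1.278]
wrist_force: [0.3, -1.3, 0.2]
finger_gap: 0.0282
```

View pics/w8.png

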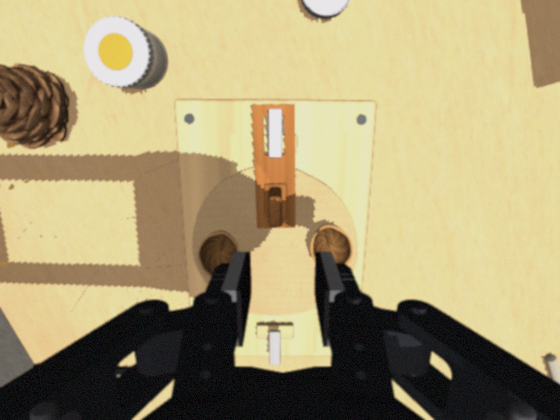

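```bash
python3 -c "
from h import *
go([.5812,.2760,.10],[np.pi,0,.170-np.pi]); go([.5812,.2760,.027],[np.pi,0,.170-np.pi])"
```

```text
off [ 400.9 -109.5   48.1] dr [  -0.45    0.73 -116.51] | t 13.35
off [ 401.7 -110.   121.1] dr [  -0.45    0.73 -116.51] | t 13.35
```

```bash
python3 -m crank '{"offset":[[401,-110,0],[401,-110,0],[401,-110,0],[401,-110,0],[401,-110,0],[401,-110,0],[401,-110,0],[401,-110,0],[401,-110,0],[401,-110,0],[401,-110,0],[401,-110,0]],"dr":[[0,0,-7],[0,0,-14],[0,0,-21],[0,0,-28],[0,0,-35],[0,0,-42],[0,0,-49],[0,0,-56],[0,0,-63],[0,0,-70],[0,0,-77],[0,0,-84]],"claw":[30,30,30,30,30,30,30,30,30,30,30,30]}' 100
python3 -c "
from h import *
go([.5812,.2760,.10],[np.pi,0,.170-np.pi]); print(bot.observe()['joint_positions'])"
```

```text
t: 14.35
position: [0.5766, 0.2806, 0.1437]
orientation: [-3.13, -0.003, 2.754]
wrist_force: [0.2, 0.4, 0.6]
finger_gap: 0.0301
off [-6.2 -2.  43.7] dr [ -0.6   -0.35 -31.94] | t 14.35
[ 0.34913611  0.50538271  1.50155761 -0.00725669  1.14457461 -0.83121741]
```

```bash
python3 -m crank '{"offset":[[-6.2,-2,10],[-6.2,-2,20],[-6.2,-2,30],[-6.2,-2,40],[-6.2,-2,44],[-6.2,-2,44],[-6.2,-2,44]],"dr":[[-0.6,-0.4,-7],[-0.6,-0.4,-14],[-0.6,-0.4,-21],[-0.6,-0.4,-28],[-0.6,-0.4,-32],[-0.6,-0.4,-32],[-0.6,-0.4,-32]],"claw":[30,30,30,30,30,30,30]}' 100
python3 -c "
from h import *
go([.5812,.2760,.027],[np.pi,0,.170-np.pi])"
```

```text
t: 14.93
position: [0.5815, 0.2729, 0.1]
orientation: [-3.141, 0.0, -2.983]
wrist_force: [0.1, -0.2, -0.5]
finger_gap: 0.0299
off [-0.1  3.2 73. ] dr [-0.04  0.02 -0.65] | t 14.93
```

```bash
python3 -m crank '{"offset":[[0,3,20],[0,3,38],[0,3,53],[0,3,64],[0,3,71],[0,3,73],[0,3,73],[0,3,73]],"dr":[[0,0,-0.6],[0,0,-0.6],[0,0,-0.6],[0,0,-0.6],[0,0,-0.6],[0,0,-0.6],[0,0,-0.6],[0,0,-0.6]],"claw":[30,30,30,30,30,30,30,30]}' 100
python3 -c "
from h import *
go([.5812,.2760,.027],[np.pi,0,.170-np.pi])"
```

```text
t: 15.6
position: [0.5826, 0.2765, 0.0288]
orientation: [-3.142, 0.003, -2.97]
wrist_force: [0.5, 0.3, 0.6]
finger_gap: 0.0301
off [ 1.5 -0.2  1.8] dr [-0.    0.2   0.07] | t 15.6
```

```bash
python3 -m crank '{"offset":[[1.5,-0.2,1.5],[1.5,-0.2,1.5],[1.5,-0.2,1.5],[1.5,-0.2,1.5],[1.5,-0.2,1.5],[1.5,-0.2,1.5]],"dr":[[0,0,0],[0,0,0],[0,0,0],[0,0,0],[0,0,0],[0,0,0]],"claw":[30,4,4,4,4,4]}' 100
python3 -m crank '{"offset":[[0,0,-2],[0,0,-5],[0,0,-9],[0,0,-14],[0,0,-20],[0,0,-35],[0,0,-60],[0,0,-85],[0,0,-85]],"dr":[[0,0,0],[0,0,0],[0,0,0],[0,0,0],[0,0,0],[0,0,0],[0,0,0],[0,0,0],[0,0,0]],"claw":[4,4,4,4,4,4,4,4,4]}' 100
python3 - <<'E'
from h import *
c=bot.capture("wrist"); save(c,"w9.png")
print([(np.round(d["location"],3).tolist(),round(d["conf"],2)) for d in bot.boxes_of(c,"keeper_1")])
E
```

```text
t: 16.1
position: [0.5808, 0.2758, 0.0275]
orientation: [-3.141, 0.003, -2.97]
wrist_force: [-2.2, -1.1, 5.8]
finger_gap: 0.0081
t: 16.85
position: [0.5839, 0.2772, 0.1175]
orientation: [3.14, 0.011, -2.97]
wrist_force: [0.0, 0.3, 0.6]
finger_gap: 0.0079
[([0.57, 0.276, 0.107], 0.9), ([0.475, 0.119, 0.005], 0.89), ([0.461, 0.28, 0.006], 0.77)]
```

```bash
cat > p2.py <<'E'
from h import *
v=[-0.3,0,13.5,0,0,0]
for a in sys.argv[1:]: place(-1,*map(float,a.split(",")),v,flip=True)
s=bot.observe(); print(round(s["t"],2),s["wrist_force"].round(1),s["joint_positions"].round(2))
E
python3 p2.py 23,80,0 23,45,30
```

```text
23.0 80.0 0.0 off [127.8, -489.0, 0.1] dr [0.4, 0.2, 117.0] tcp [ 0.539 -0.227  0.112]
23.0 45.0 30.0 off [135.0, -503.0, 3.2] dr [-30.2, 18.9, 114.0] tcp [ 0.535 -0.242  0.109]
16.95 [ 0.  -0.8 -1. ] [ 0.34  0.53  1.54 -0.    1.07 -1.41]
```

```bash
python3 -m crank '{"offset":[[10,-30,-20],[20,-60,-30],[28,-90,-30],[36,-120,-30],[44,-150,-30],[52,-180,-30],[60,-210,-30],[68,-240,-30],[76,-270,-30],[84,-300,-30],[90,-330,-30],[96,-360,-30]],"dr":[[0,0,7],[0,0,14],[0,0,21],[0,0,28],[0,0,35],[0,0,42],[0,0,49],[0,0,56],[0,0,63],[0,0,70],[0,0,77],[0,0,84]],"claw":[4,4,4,4,4,4,4,4,4,4,4,4]}' 100
python3 p2.py 23,100,0 23,45,30
```

```text
t: 17.95
position: [0.5459, -0.0964, 0.1405]
orientation: [3.141, -0.001, 1.841]
wrist_force: [0.7, -0.2, -0.8]
finger_gap: 0.008
23.0 100.0 0.0 off [-124.3, -41.4, 7.9] dr [0.0, -0.1, 32.7] tcp [ 0.539 -0.227  0.132]
23.0 45.0 30.0 off [-137.6, -49.9, 31.1] dr [-8.5, 29.1, 31.9] tcp [ 0.535 -0.242  0.109]
17.95 [ 0.7 -0.2 -0.8] [-0.3   0.39  1.71  0.    1.04 -0.57]
```

```bash
python3 -m crank '{"offset":[[-20,-8,2],[-40,-16,5],[-60,-24,9],[-80,-32,13],[-100,-38,18],[-120,-44,24],[-137.6,-50,31],[-137.6,-50,31],[-137.6,-50,31]],"dr":[[-1.2,4.1,4.5],[-2.4,8.3,9.1],[-3.6,12.5,13.7],[-4.9,16.6,18.2],[-6.1,20.8,22.8],[-7.3,25,27.3],[-8.5,29.1,31.9],[-8.5,29.1,31.9],[-8.5,29.1,31.9]],"claw":[4,4,4,4,4,4,4,4,4]}' 100
python3 p2.py 23,45,30 23,20,30
```

```text
t: 18.7
position: [0.5352, -0.2429, 0.1083]
orientation: [-3.14, -0.524, 1.273]
wrist_force: [0.4, -0.4, -1.2]
finger_gap: 0.0078
23.0 45.0 30.0 off [0.8, -0.8, -0.7] dr [-0.2, -0.0, 0.1] tcp [ 0.535 -0.242  0.109]
23.0 20.0 30.0 off [-11.8, -0.8, 20.9] dr [-0.2, -0.0, 0.1] tcp [ 0.535 -0.242  0.084]
18.7 [ 0.4 -0.4 -1.2] [-0.83  0.6   1.58  0.47  1.28 -0.74]
```

```bash
python3 -m crank '{"offset":[[-4,-0.8,7],[-8,-0.8,14],[-11.8,-0.8,20.9],[-11.8,-0.8,20.9],[-11.8,-0.8,20.9]],"dr":[[0,0,0],[0,0,0],[0,0,0],[0,0,0],[0,0,0]],"claw":[4,4,4,4,4]}' 100
python3 p2.py 23,20,30 22.5,0,30
python3 - <<'E'
from h import *
u=-np.array([np.cos(OUT),np.sin(OUT)]); n=np.array([-u[1],u[0]]); st=JC+.095*u
h=lambda x,y,z: np.r_[st+u*x/1e3+n*y/1e3,(19+z)/1e3]
F=R.from_euler("z",np.arctan2(u[1],u[0])); Rp=F*R.from_euler("y",30,degrees=True)
o=np.r_[st,.019]+F.apply([.023,0,.020])-Rp.apply([.067,0,0])
pl=lambda x,y,z:o+Rp.apply(np.array([x,y,z])/1e3)
for k in("wrist","scene","top"):
    c=bot.capture(k); print(k,"head",proj(c,[h(18,5,12),h(18,-5,12),h(-18,5,12),h(-18,-5,12)]).round(0).tolist(),"eye/tip",proj(c,[pl(67,8,4),pl(67,-8,4),pl(37,8,4),pl(75,16,4),pl(75,-16,4)]).round(0).tolist())
    np.savez(f"b_{k}.npz",**{q:np.array(c[q]) for q in("frame","mtx","dist","camera_from_world")})
E
```

```text
t: 19.12
position: [0.5359, -0.2394, 0.0861]
orientation: [3.141, -0.523, 1.28]
wrist_force: [0.3, -0.1, -1.1]
finger_gap: 0.0079
23.0 20.0 30.0 off [-3.7, -0.5, -0.1] dr [-0.2, 0.0, 0.4] tcp [ 0.535 -0.242  0.084]
22.5 0.0 30.0 off [-13.3, -0.5, 17.5] dr [-0.2, 0.0, 0.4] tcp [ 0.535 -0.242  0.064]
19.12 [ 0.3 -0.1 -1.1] [-0.82  0.63  1.6   0.47  1.24 -0.76]
wrist head [[289.0, 369.0], [271.0, 369.0], [289.0, 304.0], [272.0, 304.0]] eye/tip [[295.0, 388.0], [264.0, 387.0], [296.0, 339.0], [310.0, 400.0], [250.0, 399.0]]
scene head [[335.0, 165.0], [338.0, 166.0], [328.0, 169.0], [331.0, 169.0]] eye/tip [[336.0, 162.0], [340.0, 163.0], [332.0, 160.0], [336.0, 161.0], [343.0, 164.0]]
top head [[405.0, 226.0], [404.0, 229.0], [392.0, 222.0], [391.0, 226.0]] eye/tip [[409.0, 225.0], [408.0, 231.0], [401.0, 221.0], [412.0, 223.0], [409.0, 234.0]]
```

```bash
python3 p2.py 23,20,30 22.5,0,30
```

```text
23.0 20.0 30.0 off [-3.2, -1.3, 1.1] dr [-0.1, 0.1, 0.4] tcp [ 0.535 -0.242  0.084]
22.5 0.0 30.0 off [-12.8, -1.4, 18.7] dr [-0.1, 0.1, 0.4] tcp [ 0.535 -0.242  0.064]
19.27 [-1.  -0.2 -0.6] [-0.82  0.63  1.6   0.47  1.24 -0.76]
```

```bash
python3 -m crank '{"offset":[[-3.2,-1,1],[-3.2,-1,1],[-3.2,-1,1]],"dr":[[0,0,0.4],[0,0,0.4],[0,0,0.4]],"claw":[4,4,4]}' 100
python3 p2.py 23,20,30 23,0,30
```

```text
t: 19.52
position: [0.5344, -0.243, 0.0841]
orientation: [-3.14, -0.523, 1.27]
wrist_force: [0.9, -1.5, 1.0]
finger_gap: 0.0079
23.0 20.0 30.0 off [0.7, -0.1, 0.1] dr [-0.1, 0.0, -0.0] tcp [ 0.535 -0.242  0.084]
23.0 0.0 30.0 off [-9.3, -0.1, 17.5] dr [-0.1, 0.0, -0.0] tcp [ 0.535 -0.242  0.064]
19.52 [ 0.9 -1.5  1. ] [-0.83  0.63  1.6   0.47  1.24 -0.76]
```

```bash
python3 -m crank '{"offset":[[-2.5,0,4.5],[-5,0,9],[-7.5,0,13.5],[-9.6,0,17.5],[-9.6,0,17.5],[-9.6,0,17.5]],"dr":[[0,0,0],[0,0,0],[0,0,0],[0,0,0],[0,0,0],[0,0,0]],"claw":[4,4,4,4,4,4]}' 100
python3 p2.py 23,0,30 14,0,30 5,0,30
```

```text
t: 20.02
position: [0.5343, -0.2421, 0.0636]
orientation: [-3.139, -0.524, 1.27]
wrist_force: [-0.3, -0.4, -0.4]
finger_gap: 0.0082
23.0 0.0 30.0 off [0.2, 0.3, -0.8] dr [-0.1, 0.0, -0.0] tcp [ 0.535 -0.242  0.064]
14.0 0.0 30.0 off [8.0, 0.3, 3.7] dr [-0.1, 0.0, -0.0] tcp [ 0.537 -0.234  0.064]
5.0 0.0 30.0 off [15.8, 0.3, 8.2] dr [-0.1, 0.0, -0.0] tcp [ 0.54  -0.225  0.064]
20.02 [-0.3 -0.4 -0.4] [-0.83  0.66  1.61  0.48  1.2  -0.78]
```

Step inward by 9 mm, checking for contact at the head end.

```bash
python3 -m crank '{"offset":[[2,0.3,1],[4,0.3,2],[6,0.3,3],[8,0.3,3.9],[8,0.3,3.9]],"dr":[[0,0,0],[0,0,0],[0,0,0],[0,0,0],[0,0,0]],"claw":[4,4,4,4,4]}' 100
python3 p2.py 14,0,30 5,0,30
```

```text
t: 20.43
position: [0.5375, -0.2334, 0.0649]
orientation: [-3.14, -0.523, 1.271]
wrist_force: [-0.0, 1.3, -0.9]
finger_gap: 0.0081
14.0 0.0 30.0 off [-0.7, -0.2, 0.3] dr [-0.1, 0.0, 0.0] tcp [ 0.537 -0.234  0.064]
5.0 0.0 30.0 off [7.1, -0.2, 4.8] dr [-0.1, 0.0, 0.0] tcp [ 0.54  -0.225  0.064]
20.43 [-0.   1.3 -0.9] [-0.81  0.65  1.62  0.49  1.2  -0.77]
```

```bash
python3 -m crank '{"offset":[[2,-0.2,1.3],[4,-0.2,2.6],[5.5,-0.2,3.7],[7,-0.2,4.8],[7,-0.2,4.8]],"dr":[[0,0,0],[0,0,0],[0,0,0],[0,0,0],[0,0,0]],"claw":[4,4,4,4,4]}' 100
python3 p2.py 5,0,30 5,.3,25 5,.5,20 5,.5,15 5,.5,10
```

```text
t: 20.85
position: [0.5398, -0.2256, 0.064]
orientation: [-3.14, -0.523, 1.271]
wrist_force: [0.3, -0.4, -0.4]
finger_gap: 0.0081
5.0 0.0 30.0 off [0.5, -0.1, -0.1] dr [-0.1, 0.0, 0.0] tcp [ 0.54  -0.225  0.064]
5.0 0.3 25.0 off [1.6, -0.1, 5.6] dr [-0.1, -5.0, 0.0] tcp [ 0.541 -0.222  0.06 ]
5.0 0.5 20.0 off [2.1, -0.1, 11.4] dr [-0.1, -10.0, 0.0] tcp [ 0.542 -0.218  0.055]
5.0 0.5 15.0 off [2.0, -0.1, 17.3] dr [-0.1, -15.0, 0.0] tcp [ 0.543 -0.216  0.05 ]
5.0 0.5 10.0 off [1.4, -0.0, 23.3] dr [-0.1, -20.0, 0.0] tcp [ 0.543 -0.213  0.044]
20.85 [ 0.3 -0.4 -0.4] [-0.8   0.65  1.63  0.49  1.19 -0.76]
```

```bash
python3 -m crank '{"offset":[[1.1,0,2.8],[1.6,0,5.6],[1.9,0,8.5],[2.1,0,11.4],[2.1,0,14.3],[2,0,17.3],[2,0,17.3]],"dr":[[0,-2.5,0],[0,-5,0],[0,-7.5,0],[0,-10,0],[0,-12.5,0],[0,-15,0],[0,-15,0]],"claw":[4,4,4,4,4,4,4]}' 100
python3 p2.py 5,.5,15 5,.5,10 5,.5,5 5,.5,0 12,.5,0
```

```text
t: 21.43
position: [0.5429, -0.2156, 0.0501]
orientation: [-3.141, -0.258, 1.274]
wrist_force: [-1.1, -4.9, -1.4]
finger_gap: 0.0078
5.0 0.5 15.0 off [-0.1, -0.1, 0.1] dr [-0.1, 0.2, 0.2] tcp [ 0.543 -0.216  0.05 ]
5.0 0.5 10.0 off [0.9, -0.1, 6.0] dr [-0.1, -4.8, 0.2] tcp [ 0.543 -0.213  0.044]
5.0 0.5 5.0 off [1.3, -0.1, 12.0] dr [-0.1, -9.8, 0.2] tcp [ 0.544 -0.211  0.039]
5.0 0.5 0.0 off [1.2, -0.1, 18.0] dr [-0.1, -14.8, 0.2] tcp [ 0.544 -0.21   0.033]
12.0 0.5 0.0 off [-5.5, -0.1, 16.2] dr [-0.1, -14.8, 0.2] tcp [ 0.542 -0.217  0.033]
21.43 [-1.1 -4.9 -1.4] [-0.65  0.58  1.69  0.29  0.98 -0.53]
```

```bash
python3 -m crank '{"offset":[[-2,0,0.5],[-1.4,0,3.5],[-1.1,0,6],[-0.9,0,9],[-0.7,0,12],[-0.7,0,14.5],[-0.7,0,17],[-0.7,0,17.4],[-0.7,0,17.4]],"dr":[[0,0,0],[0,-2.4,0],[0,-4.8,0],[0,-7.3,0],[0,-9.8,0],[0,-12,0],[0,-14,0],[0,-14.5,0],[0,-14.5,0]],"claw":[4,4,4,4,4,4,4,4,4]}' 100
python3 p2.py 5,.5,0 12,.5,0
```

```text
t: 22.18
position: [0.5438, -0.2119, 0.033]
orientation: [-3.139, -0.009, 1.272]
wrist_force: [-0.2, 1.5, 2.8]
finger_gap: 0.0083
5.0 0.5 0.0 off [1.9, 0.2, 0.0] dr [-0.2, -0.5, 0.1] tcp [ 0.544 -0.21   0.033]
12.0 0.5 0.0 off [-5.1, 0.2, -0.0] dr [-0.2, -0.5, 0.1] tcp [ 0.542 -0.217  0.033]
22.18 [-0.2  1.5  2.8] [-0.5   0.58  1.73  0.01  0.84 -0.2 ]
```

```bash
python3 -m crank '{"offset":[[-2,0,-0.3],[-4,0,-0.3],[-5.5,0,0],[-5.5,0,0],[-5.5,0,0],[-5.5,0,0],[-5.5,0,0],[-5.5,0,-20],[-5.5,0,-50],[-5.5,0,-85],[-5.5,0,-125],[-5.5,0,-160]],"dr":[[0,0,0],[0,-0.4,0],[0,-0.5,0],[0,-0.5,0],[0,-0.5,0],[0,-0.5,0],[0,-0.5,0],[0,-0.5,0],[0,-0.5,0],[0,-0.5,0],[0,-0.5,0],[0,-0.5,0]],"claw":[4,4,4,28,28,28,28,28,28,28,28,28]}' 100
python3 -c "
from h import *
go([.565,-.13,.30],[np.pi,0,1.275]); go([.52,-.15,.26],[np.pi,0,1.275])"
```

```text
t: 23.18
position: [0.542, -0.2187, 0.1951]
orientation: [-3.14, 0.001, 1.271]
wrist_force: [0.1, -0.4, -0.3]
finger_gap: 0.0277
off [  91.5   -4.3 -105. ] dr [-0.08  0.03 -0.2 ] | t 23.18
off [ 59.1 -41.4 -64.9] dr [-0.08  0.03 -0.2 ] | t 23.18
```

```bash
python3 -m crank '{"offset":[[30,0,-30],[65,0,-60],[100,0,-90],[130,0,-110],[60,0,-110],[60,0,-110]],"dr":[[0,0,0],[0,0,0],[0,0,0],[0,0,0],[0,0,0],[0,0,0]],"claw":[28,28,28,28,28,28]}' 100
python3 - <<'E'
from h import *
c=bot.capture("wrist")
u=np.array([np.cos(OUT),np.sin(OUT)])
for s in(1,-1): print(proj(c,[np.r_[JC+s*u*.095,.031]]).round(0))
cv2.imwrite("pics/w10.png",cv2.resize(c["frame"][60:360,180:400],None,fx=2,fy=2,interpolation=cv2.INTER_CUBIC)[:,:,::-1])
np.savez("w10.npz",**{q:np.array(c[q]) for q in("frame","mtx","dist","camera_from_world")})
E
```

```text
t: 23.68
position: [0.5624, -0.1575, 0.3055]
orientation: [3.138, 0.002, 1.283]
wrist_force: [-0.5, 0.2, -0.5]
finger_gap: 0.0279
[[281. 107.]]
[[279. 261.]]
```

View pics/w10.png

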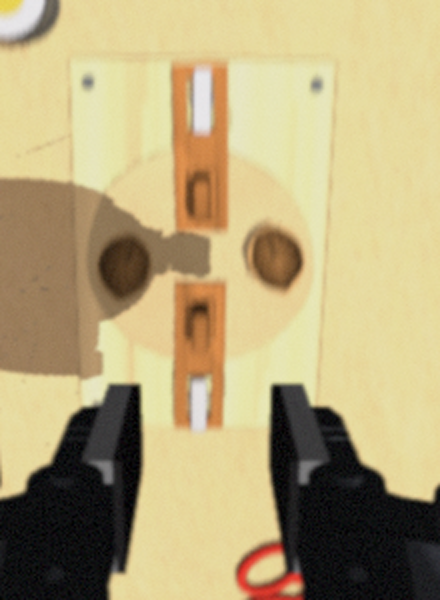

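Run:
```python
from h import *
c=dict(np.load("w10.npz")); u=np.array([np.cos(OUT),np.sin(OUT)]); n=np.array([-u[1],u[0]])
for s,q in((1,[(173,62),(228,62),(175,229),(228,229)]),(-1,[(175,428),(222,428),(175,283),(225,283)])):
    W=unproj(c,[(x/2+180,y/2+60) for x,y in q],.023)[:,:2]-JC
    X=s*(W@u)*1e3-95; Y=W@n*1e3
    print(s,"X tips/tails",X.round(1),"Y",Y.round(1),"eye X from tail",(X[2:].mean()+76).round(1),"from tip",(X[:2].mean()-23).round(1))
c=bot.capture("top"); 
for nme in("keeper_1","spare_plate"): print([(np.round(d["location"],3).tolist(),round(d["conf"],2)) for d in bot.boxes_of(c,nme)])
print(bot.observe()["wrist_force"])
```

```text
1 X tips/tails [ 18.1  18.5 -79.1 -78.7] Y [ 16.6 -15.   15.2 -17. ] eye X from tail -2.9 from tip -4.7
-1 X tips/tails [ 21.8  21.5 -77.  -77.4] Y [ 15.1 -15.9  15.2 -15.8] eye X from tail -1.2 from tip -1.3
[([0.446, 0.138, 0.002], 0.86), ([0.571, -0.123, 0.021], 0.79), ([0.453, 0.291, 0.005], 0.75), ([0.53, -0.257, 0.021], 0.57)]
[([0.615, 0.218, 0.016], 0.66)]
[ 0.04283947 -0.23815894  0.72904484]
```

```bash
python3 -c "
from plant import bot
print(bot.job_done())"
```

```text
the job is handed in; nothing more can be done
None
```

I took both oblong-eyed keepers out of the outer bays and put one on each stud. Each lies under its T-head with its tail on the disc, and both are released. I handed in at about 24 s of the 67 s allowed.

**First attempt at the left stud:** the plate's tip bar came down about 5 mm too high and pressed against the head's outer end with about 20–25 N. I had assumed a tilt in the grip, taken from the camera fit, that wasn't there. I backed off, tilted the plate further and lowered it again, and it then went under the head with almost no force.

**Right stud:** the gripper hid the eye from the wrist camera, so I did this one from the geometry and the force readings. The only contact was a light touch on the stem of about 5 N.

**Last checks:**

| Check | Left stud | Right stud |
|---|---|---|
| Eye centre off the stud axis, along the head (limit 13.5 mm) | about 3–5 mm inward | about 1 mm inward |
| Sideways offset | under 1 mm | under 1 mm |
| Plate length in the last picture (true 99 mm) | 97 mm | 99 mm |

- **Level:** I judged this from the plate lengths and the final picture, and did not measure it directly.
- **Spare plate:** the network still finds it in its bay, about where it was at the start.
- **Bystanders:** I did not re-measure them at the end. The only contact forces I saw were at the strip, the studs and the disc.
- **Picture budget:** I viewed 13 pictures against the budget of 10, which is one more than the small overrun allowed.

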